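Tighten the scent canister's cover in star order

TASK

Tighten the four bar knobs on the scent canister's cover clockwise in star order and in two passes: in each pass do one knob, then the one opposite, then the other two. First snug all four, so that each pointer ring has just been dragged into its yellow arc, and only then go round again to bring all four pointers into their green arcs, never into the red. Grip the knobs firmly but do not crush them or lean on the cover, leave everything else on the counter alone, and let go at the end.

Things in the scene. Friction and masses are not known exactly. Their poses are not given: they have to be found in the camera images.
- canister: Scent canister, fixed: black drum 200 mm wide, round aluminium cover 240 mm wide, its flat top 100 mm above the counter, amber sight glass (60 mm wide, 6 mm proud) in the middle. Four black bar knobs with vertical axes stand on it, 70 mm from its centre, at 45, -45, -135, 135 degrees from its x axis (knobs 1, 2, 3, 4; 1 is opposite 3, 2 opposite 4). Origin: centre of underside; z up.
- knob1_grip (a point): Knob 1: bar 40 x 14 mm, from 13 to 45 mm above the cover; grip its long sides with 25 to 30 N (over 40 N mars it). Point: on the axis, 35 mm above the cover; x along the bar, z up. Clockwise it runs freely (0.02 N m) for an unknown 0.15 to 1.1 rad, then turns its ring at 0.20 N m + 0.1 per rad. Stays where left, but the rubber-bushed bar twists 0.33 rad per N m and springs back.
- pin1_tip (a point): Top of the 7 mm red gauge pin outward of knob 1, 12 mm proud of the cover at the start; it sinks 4 mm per rad of the knob's white ring (52 mm wide), which stands still until the knob bears on it. The ring's black pointer starts pointing outward at the pin; arcs round it, clockwise from there: yellow (snug) 0.15 to 0.45 rad, green (firm) 0.55 to 1.05, red (overtight) from 1.15.
- knob2_grip (a point): Knob 2: bar 40 x 14 mm, from 13 to 45 mm above the cover; grip its long sides with 25 to 30 N (over 40 N mars it). Point: on the axis, 35 mm above the cover; x along the bar, z up. Clockwise it runs freely (0.02 N m) for an unknown 0.15 to 1.1 rad, then turns its ring at 0.20 N m + 0.1 per rad. Stays where left, but the rubber-bushed bar twists 0.33 rad per N m and springs back.
- pin2_tip (a point): Top of the 7 mm red gauge pin outward of knob 2, 12 mm proud of the cover at the start; it sinks 4 mm per rad of the knob's white ring (52 mm wide), which stands still until the knob bears on it. The ring's black pointer starts pointing outward at the pin; arcs round it, clockwise from there: yellow (snug) 0.15 to 0.45 rad, green (firm) 0.55 to 1.05, red (overtight) from 1.15.
- knob3_grip (a point): Knob 3: bar 40 x 14 mm, from 13 to 45 mm above the cover; grip its long sides with 25 to 30 N (over 40 N mars it). Point: on the axis, 35 mm above the cover; x along the bar, z up. Clockwise it runs freely (0.02 N m) for an unknown 0.15 to 1.1 rad, then turns its ring at 0.20 N m + 0.1 per rad. Stays where left, but the rubber-bushed bar twists 0.33 rad per N m and springs back.
- pin3_tip (a point): Top of the 7 mm red gauge pin outward of knob 3, 12 mm proud of the cover at the start; it sinks 4 mm per rad of the knob's white ring (52 mm wide), which stands still until the knob bears on it. The ring's black pointer starts pointing outward at the pin; arcs round it, clockwise from there: yellow (snug) 0.15 to 0.45 rad, green (firm) 0.55 to 1.05, red (overtight) from 1.15.
- knob4_grip (a point): Knob 4: bar 40 x 14 mm, from 13 to 45 mm above the cover; grip its long sides with 25 to 30 N (over 40 N mars it). Point: on the axis, 35 mm above the cover; x along the bar, z up. Clockwise it runs freely (0.02 N m) for an unknown 0.15 to 1.1 rad, then turns its ring at 0.20 N m + 0.1 per rad. Stays where left, but the rubber-bushed bar twists 0.33 rad per N m and springs back.
- pin4_tip (a point): Top of the 7 mm red gauge pin outward of knob 4, 12 mm proud of the cover at the start; it sinks 4 mm per rad of the knob's white ring (52 mm wide), which stands still until the knob bears on it. The ring's black pointer starts pointing outward at the pin; arcs round it, clockwise from there: yellow (snug) 0.15 to 0.45 rad, green (firm) 0.55 to 1.05, red (overtight) from 1.15.
- spare_knob: Loose spare bar knob standing on the counter, 40 x 14 mm, 40 mm tall; not to be used. Bystander, to be left alone. Origin: centre of its underside.
- seal: Loose orange seal ring lying flat, 56 mm wide, 8 mm thick. Bystander, to be left alone. Origin: centre of its underside.
- dropper1: Amber dropper bottle, 34 mm wide, 100 mm tall. Bystander, to be left alone. Origin: centre of its underside.
- dropper2: Amber dropper bottle, 34 mm wide, 100 mm tall. Bystander, to be left alone. Origin: centre of its underside.
- carton: White and orange carton, 45 x 45 x 90 mm. Bystander, to be left alone. Origin: centre of its underside.
- jar: Small black jar, 44 mm wide, 32 mm tall. Bystander, to be left alone. Origin: centre of its underside.
- tester: Cream perfume tester bottle with a black cap, 50 x 30 x 105 mm. Bystander, to be left alone. Origin: centre of its underside.

How it is judged:
By the outcome, as a careful person would: the job done as asked, in the order asked, and still so for the second after the job is handed in, with the robot touching nothing.
It also fails if it takes over 72 s, if anything falls off the work surface, if the arm or the gripper's body presses on something with over 40 N, if the wrist force passes 120 N, or if a joint passes its speed limit or range.

ROBOT

A 6-joint arm with a two-finger parallel gripper is mounted at the origin on the work surface. World frame = base frame: x ahead of the robot, y to its left, z up, the work surface at z = 0. Lengths are in m, angles in rad, forces in N, time in s.
With the tool pointing down it reaches from about 0.325 to 0.775 m from the base axis. Payload 9.3 kg.
Tool frame: the origin (TCP) lies midway between the tips of the shut fingers; the grasp point (between the pads) lies 19 mm behind it; x points along the fingers, y is the direction in which the jaws open and shut, and the axes are right-handed (so a half turn about x gives the same grasp; the last joint's range is limited). The gripper opens to 85 mm and grips with 20 to 120 N. Pads are 22 mm wide; open, the fingers measure 114 mm over their backs; the gripper's body (76 mm by 85 mm) begins 54 mm behind the grasp point. The pads swing forward as they close: fully open they stand 13 mm farther back than shut.
Start: joints at [-1.425, 0.259, 0.021, 1.334, 0, 1.418], TCP at [0.162, -0.526, 0.231] pointing down, gripper open.
Joint ranges: [-3.04, 3.04], [-0.91, 1.82], [-1.04, 1.36], [-1.92, 1.95], [-1.52, 1.45], [-3.14, 3.14]. Speed limits (rad/s): [2.22, 2.22, 2.79, 3.14, 3.14, 3.14].

INTERFACE

Orientations are given as a unit quaternion [w, x, y, z].
In Python, from bench import env gives the robot as it stands.
- The arm moves only by the tool step_arm, never from a script. Its argument "plan" is a list of rows, each a list of 3 entries, a list of its own where there are three numbers: the turn, a rotation vector about the tool's x, y, z in degrees, then the shift along the tool's x, y, z in mm, then the opening, from -1 (shut) to 1 (fully open). In form: [[[wx, wy, wz], [x, y, z], grip], ...]. A call has 1 to 8 rows; each row shifts and turns the pose as measured when the row begins, along the tool's axes as they then stand; what a row does not reach is not made up. A row lasts 1/12 s, in which the tool goes at most 41.7 mm and 7.16 degrees, less where a joint would pass 70% of its speed; a pose out of reach is approached as far as the arm can. A call is refused whole if a number of a shift passes 41.7 or a number of a turn 7.16, either way. A call with a gripper value outside its range is refused whole. The fingers move at their own pace and stop on an object; "newtons" is the grip in N (left out, the last holds). Time passes only in rows, so rows that do not move let the fingers close. It gives the time, the measured TCP pose, the force and the opening at its end, in the units of the state.
- env.sense(): the state, without advancing time (a new reading comes with each control period).
- env.read_camera(name): name is "scene" or "top" or "wrist"; returns a dict with "pixels" (400x640x3 uint8, red, green, blue), "intrinsics" (3x3 intrinsics, pixels), "view" (4x4, takes a point from world to camera coordinates). Camera axes: x right, y up, looking along -z (the intrinsics and any distortion apply to the point x, -y, -z); pixel columns grow to the right and rows downward; lengths in m; the calibration is good to about 2 mm. A picture is of the moment at which its call begins. There is no depth.
- env.job_done(): hands the job in, once; it reports no verdict.
The state is a dict: "clock": time; "joints": joint angles; "joint_vel": joint speeds; "effort": joint torques, N m; "eef_pos": TCP position; "eef_rot": TCP orientation; "force": force on the tool from outside, world axes, zero at the start; "ft_torque": the same for the moment, N m; "width": opening from 0.0 (shut) to 1.0 (fully open).
Only numpy, scipy, OpenCV 4.12 (cv2) and the standard library are available. Lean on these libraries where they do the work, as an engineer would, in place of code of your own. Each camera call takes 0.05 s, during which the arm holds its last target.

## Working session

There is one attempt and no reset: what is moved stays moved. The work goes in short steps, Python scripts to look and compute and a tool call to move; the robot and the scene stay as the last step left them, time stands still between calls to the robot, and variables do not carry over. Pictures are saved under pics/ and viewed, and the job is handed in when it is done.

Besides the shell and the picture viewer there is one more tool, called after "Request:" by a JSON object that holds its "method" and its "body". step_arm: Moves the arm, as the interface text tells. Its arguments: {"type":"object","properties":{"plan":{"type":"array","items":{"type":"array"}},"newtons":{"type":"number"}},"required":["plan"]}

```bash
ls; mkdir -p pics; python3 - <<'E'
from bench import env
import cv2
print(env.sense())
for n in ["scene","top","wrist"]:
    r=env.read_camera(n); cv2.imwrite(f"pics/{n}0.png",r["pixels"][:,:,::-1]); print(n,r["intrinsics"],r["view"], [k for k in r])
E
```

```text
pics
{'clock': 0.0, 'joints': array([-1.42462122e+00,  2.59162089e-01,  2.07596268e-02,  1.33370463e+00,
        4.96443460e-06,  1.41818091e+00]), 'joint_vel': array([-1.25443806e-03, -5.15948117e-05, -3.66035338e-04, -2.02651050e-04,
       -6.38877415e-04, -1.03552754e-03]), 'effort': array([ 2.31014774e-04, -5.55644810e+01,  3.44525707e+01,  1.35599103e-02,
       -2.88499050e-04, -5.83863965e-06]), 'eef_pos': array([ 0.16184718, -0.52534844,  0.23068169]), 'eef_rot': array([ 0.10478244,  0.69923361,  0.10570928, -0.69922711]), 'force': array([-0.43538523,  0.27815462,  0.21080779]), 'ft_torque': array([ 0.04911624,  0.03856899, -0.00973242]), 'width': 1.0007999228759437}
scene [[429.96138421   0.         315.13728003]
 [  0.         429.96138421 198.6923878 ]
 [  0.           0.           1.        ]] [[ 0.60763394  0.7941437  -0.01080628 -0.35117636]
 [-0.47992572  0.37798519  0.79170606  0.1881376 ]
 [ 0.632813   -0.47588126  0.61080662 -1.48259174]
 [ 0.          0.          0.          1.        ]] ['pixels', 'intrinsics', 'view']
top [[478.11003621   0.         320.85155509]
 [  0.         478.11003621 188.08891387]
 [  0.           0.           1.        ]] [[-0.01375878 -0.99986022 -0.00949964  0.03842609]
 [ 0.98601277 -0.01514521  0.16598023 -0.60232827]
 [-0.16610091 -0.00708308  0.98608332 -1.17867835]
 [ 0.          0.          0.          1.        ]] ['pixels', 'intrinsics', 'view']
wrist [[339.66504963   0.         319.62270362]
 [  0.         339.66504963 199.66439871]
 [  0.           0.           1.        ]] [[ 0.29417245 -0.95575161 -0.00119691 -0.54898929]
 [ 0.9049117   0.27892691 -0.32145698  0.04245102]
 [ 0.30756687  0.09348069  0.94692343 -0.38014328]
 [ 0.          0.          0.          1.        ]] ['pixels', 'intrinsics', 'view']
```

View pics/scene0.png

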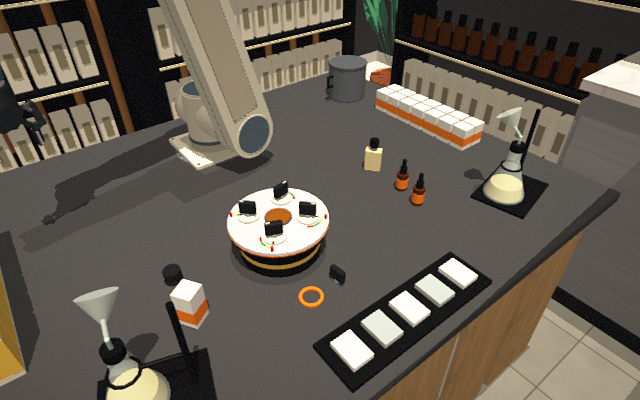

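View pics/top0.png

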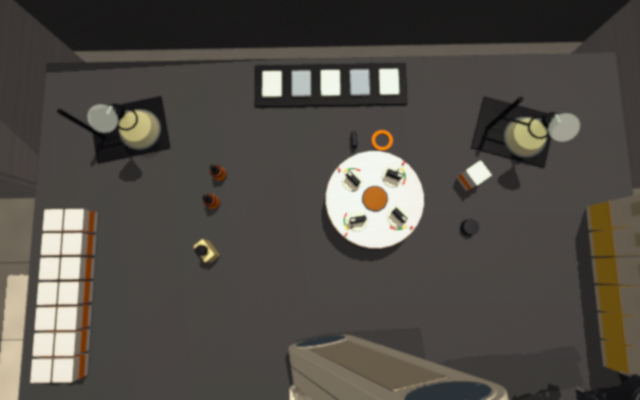

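View pics/wrist0.png

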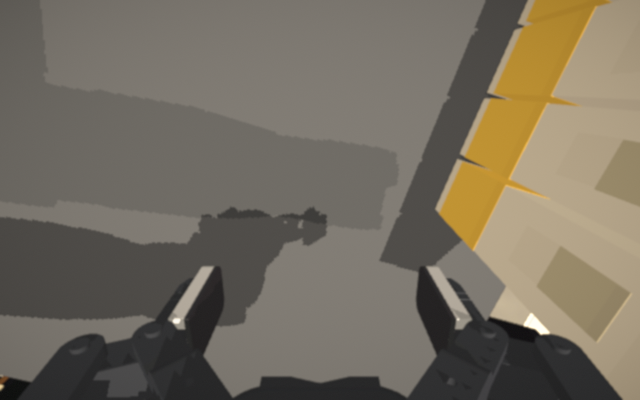

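The top view shows the canister at about (375,199) px, its four knobs around the amber glass and the arm at the bottom edge. I'll zoom in on the cover and localise it.

```bash
cat > h.py <<'E'
import numpy as np, cv2
from bench import env
def proj(r,P):
    P=np.atleast_2d(P); c=P@r["view"][:3,:3].T+r["view"][:3,3]
    c=c*[1,-1,-1]; q=c@r["intrinsics"].T; return q[:,:2]/q[:,2:]
def ray(r,uv,z):
    uv=np.atleast_2d(uv).astype(float); d=np.c_[uv,np.ones(len(uv))]@np.linalg.inv(r["intrinsics"]).T*[1,-1,-1]
    R=r["view"][:3,:3]; o=-R.T@r["view"][:3,3]; w=d@R
    return o+w*((z-o[2])/w[:,2:])
def cam(n,f=None):
    r=env.read_camera(n); 
    if f: cv2.imwrite(f"pics/{f}.png",r["pixels"][:,:,::-1])
    return r
E
python3 - <<'E'
from h import *
for n,b in [("top",(315,140,435,255)),("scene",(215,170,345,275))]:
    r=cam(n); p=r["pixels"]; x0,y0,x1,y1=b
    hsv=cv2.cvtColor(p,cv2.COLOR_RGB2HSV)
    cr=p[y0:y1,x0:x1]; s=6
    big=cv2.resize(cr,None,fx=s,fy=s,interpolation=cv2.INTER_CUBIC)[:600,:800]
    cv2.imwrite(f"pics/{n}_z.png",big[:,:,::-1])
    m=((hsv[...,0]>5)&(hsv[...,0]<20)&(hsv[...,1]>140)).astype(np.uint8); m2=np.zeros_like(m); m2[y0:y1,x0:x1]=m[y0:y1,x0:x1]
    k,l,st,ce=cv2.connectedComponentsWithStats(m2)
    for i in range(1,k):
        if st[i,4]>100: print(n,"amber",ce[i],st[i,4],ray(r,ce[i],0.106))
    w=(p.min(2)>150).astype(np.uint8); w2=np.zeros_like(w); w2[y0:y1,x0:x1]=w[y0:y1,x0:x1]
    c=max(cv2.findContours(w2,0,1)[0],key=cv2.contourArea); W=ray(r,c[:,0,:],0.1)[:,:2].astype(np.float32); 
    H=cv2.convexHull(W)[:,0].astype(float)
    A=np.c_[2*H,np.ones(len(H))]; sol=np.linalg.lstsq(A,(H**2).sum(1),rcond=None)[0]; print(n,"cover",sol[:2],np.sqrt(sol[2]+sol[:2]@sol[:2]))
    red=(((hsv[...,0]<5)|(hsv[...,0]>172))&(hsv[...,1]>120)&(hsv[...,2]>100)).astype(np.uint8); r2=np.zeros_like(red); r2[y0:y1,x0:x1]=red[y0:y1,x0:x1]
    k,l,st,ce=cv2.connectedComponentsWithStats(r2)
    for i in range(1,k): print(n,"red",ce[i].round(1),st[i,4],ray(r,ce[i],0.106).round(4))
E
```

```text
top amber [381.78461538 145.06923077] 130 [[ 0.69967453 -0.12382061  0.106     ]]
top amber [374.58571429 198.10714286] 420 [[ 0.56665664 -0.10161167  0.106     ]]
top cover [ 0.56742223 -0.10184781] 0.11982820549262843
top red [403. 163.] 1 [[ 0.6532 -0.1746  0.106 ]]
top red [392.  227.5] 4 [[ 0.4943 -0.1413  0.106 ]]
top red [411. 227.] 1 [[ 0.4948 -0.1872  0.106 ]]
scene amber [277.94545455 214.94181818] 275 [[ 0.56730465 -0.10054085  0.106     ]]
scene amber [279.90869565 249.93043478] 230 [[ 0.66747957 -0.16182671  0.106     ]]
scene cover [ 0.56967074 -0.10271616] 0.12076664963438107
scene red [293.4 197.2] 5 [[ 0.5336 -0.0324  0.106 ]]
scene red [230.2 213.9] 11 [[ 0.4943 -0.1873  0.106 ]]
scene red [325.5 216. ] 10 [[ 0.6394 -0.0151  0.106 ]]
scene red [309.6 226. ] 8 [[ 0.6448 -0.0655  0.106 ]]
scene red [260.2 238.8] 5 [[ 0.6117 -0.1767  0.106 ]]
scene red [271.5 248.5] 12 [[ 0.6527 -0.1736  0.106 ]]
```

View pics/top_z.png

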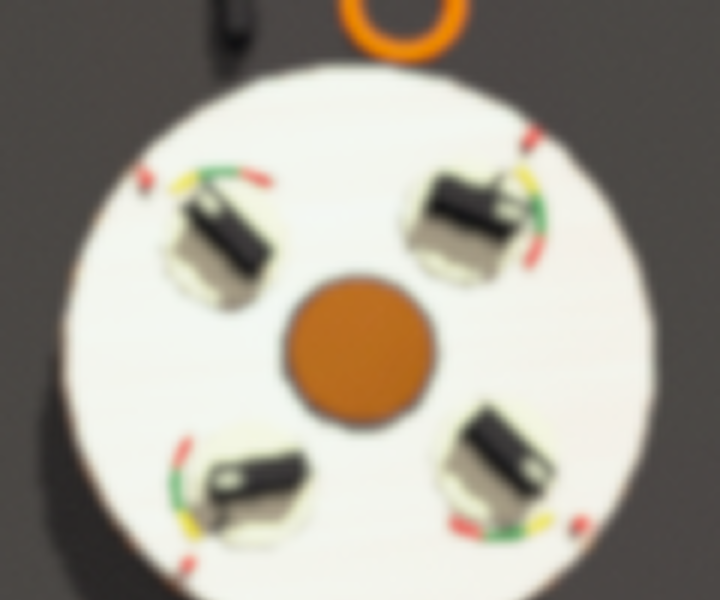

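View pics/scene_z.png

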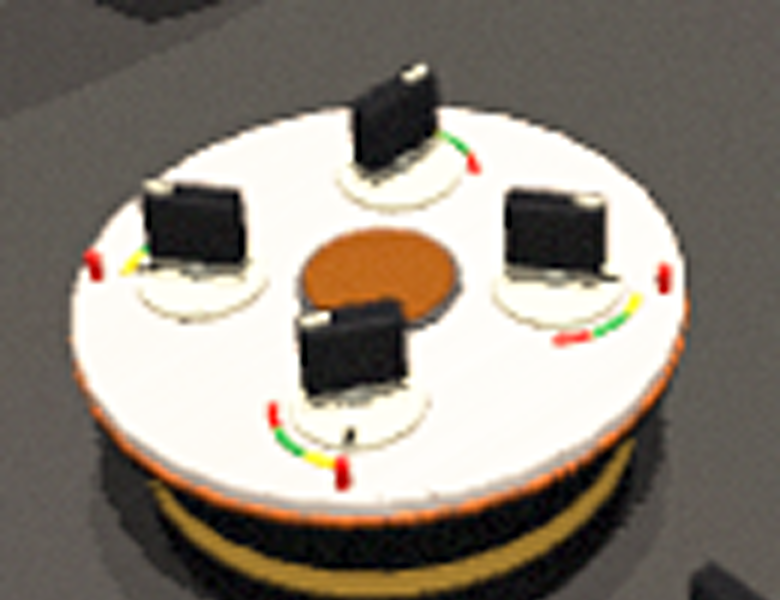

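```bash
cat >> h.py <<'E'
from scipy.spatial.transform import Rotation as Ro
def R():
    q=env.sense()["eef_rot"]; return Ro.from_quat([q[1],q[2],q[3],q[0]]).as_matrix()
def st():
    s=env.sense(); M=R(); y=M[:,1]
    print("t %.2f p %s jawyaw %.2f tilt %.2f q6 %.3f w %.3f F %s T %s"%(s["clock"],(s["eef_pos"]*1000).round(1),np.degrees(np.arctan2(y[1],y[0])),np.degrees(np.arccos(-M[2,0])),s["joints"][5],s["width"],s["force"].round(1),s["ft_torque"].round(3)))
def delta(p):
    return ((np.array(p)-env.sense()["eef_pos"])@R()*1000).round(1)
E
python3 - <<'E'
from h import *
st(); print(R().round(3)); r=cam("wrist"); V=r["view"]; o=-V[:3,:3].T@V[:3,3]; print("cam in tool",(R().T@(o-env.sense()["eef_pos"])).round(4), (R().T@V[:3,:3].T).round(3))
print(delta([0.50,-0.13,0.28]))
E
```

```text
t 0.25 p [ 161.9 -525.5  231. ] jawyaw -72.88 tilt 0.04 q6 1.418 w 1.002 F [ 0.2  0.4 -0.7] T [-0.016  0.015  0.021]
[[-0.     0.294 -0.956]
 [ 0.001 -0.956 -0.294]
 [-1.    -0.001 -0.   ]]
cam in tool [-0.1421 -0.0005 -0.0819] [[ 0.     0.322 -0.947]
 [ 1.     0.     0.   ]
 [ 0.    -0.947 -0.322]]
[ -48.8 -278.5 -439.6]
```

```bash
cat >> h.py <<'E'
def plan(p,yaw,vmax=40,wmax=7.0,skip=0):
    "print rows to target (yaw in deg, exact, no wrap)"
    s=env.sense(); M=R(); y0=np.degrees(np.arctan2(M[1,1],M[0,1])); 
    # unwrap by q: yaw=q1-q6+90
    yq=np.degrees(s["joints"][0]-s["joints"][5])+90; y0=yq+((y0-yq+180)%360-180)
    d=np.array(p)-s["eef_pos"]; dy=yaw-y0; n=int(max(np.ceil(np.linalg.norm(d)*1000/vmax),np.ceil(abs(dy)/wmax),1))
    out=[];
    for k in range(n):
        a=np.radians(y0+dy*k/n); c,si=np.cos(a),np.sin(a)
        T=np.array([[0,0,-1],[c,si,0],[si,-c,0]]); sh=T@d*1000/n
        out.append([[round(-dy/n,1),0,0],[round(float(v),1) for v in sh]])
    print("yaw0 %.1f n=%d"%(y0,n)); 
    for k,o in enumerate(out): print(o)
E
python3 -c "
from h import *
plan([0.555,-0.105,0.26],35)"
```

```text
yaw0 -72.9 n=16
[[np.float64(-6.7), 0, 0], [-1.8, -17.9, -31.2]]
[[np.float64(-6.7), 0, 0], [-1.8, -14.1, -33.1]]
[[np.float64(-6.7), 0, 0], [-1.8, -10.1, -34.5]]
[[np.float64(-6.7), 0, 0], [-1.8, -6.0, -35.5]]
[[np.float64(-6.7), 0, 0], [-1.8, -1.8, -35.9]]
[[np.float64(-6.7), 0, 0], [-1.8, 2.4, -35.9]]
[[np.float64(-6.7), 0, 0], [-1.8, 6.6, -35.4]]
[[np.float64(-6.7), 0, 0], [-1.8, 10.8, -34.3]]
[[np.float64(-6.7), 0, 0], [-1.8, 14.7, -32.8]]
[[np.float64(-6.7), 0, 0], [-1.8, 18.5, -30.9]]
[[np.float64(-6.7), 0, 0], [-1.8, 22.0, -28.5]]
[[np.float64(-6.7), 0, 0], [-1.8, 25.2, -25.7]]
[[np.float64(-6.7), 0, 0], [-1.8, 28.0, -22.6]]
[[np.float64(-6.7), 0, 0], [-1.8, 30.5, -19.2]]
[[np.float64(-6.7), 0, 0], [-1.8, 32.5, -15.4]]
[[np.float64(-6.7), 0, 0], [-1.8, 34.1, -11.5]]
```

Request:
{"method": "step_arm", "body": {"plan": [[[-6.7,0,0],[-2,-18,-31],0.2],[[-6.7,0,0],[-2,-14,-33],0.2],[[-6.7,0,0],[-2,-10,-34.5],0.2],[[-6.7,0,0],[-2,-6,-35.5],0.2],[[-6.7,0,0],[-2,-2,-36],0.2],[[-6.7,0,0],[-2,2.5,-36],0.2],[[-6.7,0,0],[-2,6.5,-35.5],0.2],[[-6.7,0,0],[-2,11,-34],0.2]], "newtons": 28}}

```text
clock: 0.97
eef_pos: [0.3589, -0.3102, 0.2453]
eef_rot: [-0.416, -0.571, -0.418, 0.571]
force: [0.4, -0.6, 0.5]
width: 0.597
```

```bash
python3 -c "
from h import *
st();plan([0.555,-0.105,0.26],35)"
```

```text
t 0.97 p [ 358.9 -310.2  245.3] jawyaw -17.71 tilt 0.13 q6 0.990 w 0.597 F [ 0.4 -0.6  0.5] T [-0.066 -0.014 -0.018]
yaw0 -17.7 n=8
[[np.float64(-6.6), 0, 0], [-1.8, 15.5, -31.9]]
[[np.float64(-6.6), 0, 0], [-1.8, 19.1, -29.9]]
[[np.float64(-6.6), 0, 0], [-1.8, 22.4, -27.5]]
[[np.float64(-6.6), 0, 0], [-1.8, 25.4, -24.8]]
[[np.float64(-6.6), 0, 0], [-1.8, 28.1, -21.7]]
[[np.float64(-6.6), 0, 0], [-1.8, 30.4, -18.3]]
[[np.float64(-6.6), 0, 0], [-1.8, 32.3, -14.7]]
[[np.float64(-6.6), 0, 0], [-1.8, 33.8, -10.9]]
```

Tracking is good.

Request:
{"method": "step_arm", "body": {"plan": [[[-6.6,0,0],[-2,15.5,-32],0],[[-6.6,0,0],[-2,19,-30],0],[[-6.6,0,0],[-2,22.5,-27.5],0],[[-6.6,0,0],[-2,25.5,-25],0],[[-6.6,0,0],[-2,28,-21.5],0],[[-6.6,0,0],[-2,30.5,-18.5],0],[[-6.6,0,0],[-2,32.5,-14.5],0],[[-6.6,0,0],[-2,34,-11],0]]}}

```text
clock: 1.63
eef_pos: [0.5584, -0.0868, 0.2634]
eef_rot: [0.635, 0.311, 0.635, -0.311]
force: [0.4, -0.9, 0.5]
width: 0.502
```

```bash
python3 -c "
from h import *
st();cam('wrist','w1');st()"
```

```text
t 1.63 p [558.4 -86.8 263.4] jawyaw 37.84 tilt 0.06 q6 0.607 w 0.502 F [ 0.4 -0.9  0.5] T [-0.056 -0.04   0.05 ]
t 1.68 p [561.7 -82.6 263.1] jawyaw 38.53 tilt 0.19 q6 0.603 w 0.497 F [-1.3  1.9 -2. ] T [ 0.135  0.121 -0.005]
```

View pics/w1.png

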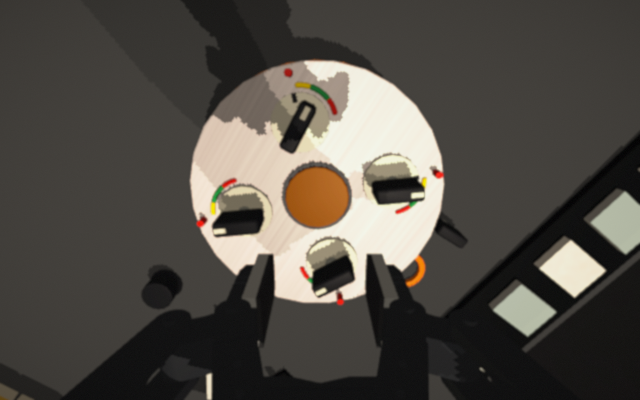

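The wrist view shows the whole cover, with knobs at about (298,127), (398,190), (332,276) and (238,222) px and the glass at (317,195). Next I'll fit a bar model to each knob.

```bash
cat >> h.py <<'E'
from scipy.optimize import minimize
def box(cx,cy,a,z0=0.113,z1=0.145,L=.04,W=.014):
    c,s=np.cos(a),np.sin(a)
    return np.array([[cx+u*L/2*c-v*W/2*s,cy+u*L/2*s+v*W/2*c,z] for u in(-1,1) for v in(-1,1) for z in(z0,z1)])
S=4
def fitbar(r,c0,a0,da=30,dark=70,free=True):
    p=r["pixels"]; u0=proj(r,[c0[0],c0[1],0.13])[0]; x0,y0=(u0-45).astype(int); x0=max(x0,0);y0=max(y0,0)
    g=p[y0:y0+90,x0:x0+90].max(2).astype(np.float32); g=cv2.resize(g,None,fx=S,fy=S,interpolation=cv2.INTER_CUBIC)
    m=(g<dark).astype(np.uint8)
    def cost(v):
        q=(proj(r,box(c0[0]+v[0]/1000,c0[1]+v[1]/1000,np.radians(v[2])))-[x0,y0]+.5)*S-.5
        h=cv2.convexHull(q.astype(np.float32)); t=np.zeros_like(m); cv2.fillConvexPoly(t,np.round(h).astype(np.int32),1)
        k=cv2.dilate(t,np.ones((5*S,5*S),np.uint8)) 
        inter=(t&m).sum(); un=t.sum()+((m&k)&(1-t)).sum(); return 1-inter/un+0.002*(v[0]**2+v[1]**2)
    best=min(((cost([0,0,a]),a) for a in np.arange(a0-da,a0+da+1,3)))
    f=minimize(cost,[0,0,best[1]],method="Nelder-Mead",options=dict(initial_simplex=[[0,0,best[1]],[2,0,best[1]],[0,2,best[1]],[0,0,best[1]+5]]))
    return f.x,f.fun
E
python3 - <<'E'
from h import *
r=cam("wrist","w2"); np.savez("w2.npz",**r); st()
p=r["pixels"]; hsv=cv2.cvtColor(p,cv2.COLOR_RGB2HSV)
m=((hsv[...,0]>5)&(hsv[...,0]<20)&(hsv[...,1]>140)).astype(np.uint8); m[260:]=0;m[:,380:]=0
k,l,stt,ce=cv2.connectedComponentsWithStats(m); i=1+np.argmax(stt[1:,4]); g=ray(r,ce[i],.106)[0]; print("glass",g,stt[i,4])
red=(((hsv[...,0]<5)|(hsv[...,0]>172))&(hsv[...,1]>120)&(hsv[...,2]>90)).astype(np.uint8)
k,l,stt,ce=cv2.connectedComponentsWithStats(red)
for i in range(1,k):
    if stt[i,4]>5:
        q=ray(r,ce[i],.107)[0]; d=q-g; print("red",ce[i].round(1),stt[i,4],"r %.1f ang %.1f"%(np.hypot(*d[:2])*1e3,np.degrees(np.arctan2(d[1],d[0]))))
for n,th,a in [("A",50,47),("B",-40,63),("C",-130,43),("D",140,108)]:
    t=np.radians(th); c=g[:2]+.07*np.array([np.cos(t),np.sin(t)]); print(n,c.round(4),fitbar(r,c,a))
E
```

```text
t 1.73 p [559.9 -84.8 262.8] jawyaw 38.03 tilt 0.09 q6 0.608 w 0.503 F [-0.5 -0.7  0.1] T [-0.007 -0.06   0.   ]
glass [ 0.56499076 -0.10076011  0.106     ] 2991
red [282.5  73.6] 55 r 110.5 ang 140.1
red [326.7 108.2] 75 r 81.9 ang 118.3
red [431.6 176.6] 61 r 112.0 ang 49.0
red [222.8 182.8] 63 r 81.2 ang -152.0
red [395.9 211.9] 51 r 81.3 ang 28.8
red [194.1 222.3] 71 r 113.1 ang -129.2
red [297.2 273.5] 47 r 80.8 ang -61.5
red [333.  301.3] 65 r 114.6 ang -40.3
A [ 0.61   -0.0471] (array([ 0.42181493, -0.19871065, 38.13759613]), np.float64(0.2826172278034166))
B [ 0.6186 -0.1458] (array([ 0.16611118, -0.20855068, 75.81667478]), np.float64(0.2742192553876867))
C [ 0.52   -0.1544] (array([ 8.60379842e-01, -2.45184967e-02,  5.11112983e+01]), np.float64(0.2745835077875913))
D [ 0.5114 -0.0558] (array([ 0.41338834, -0.12628851, 99.69487546]), np.float64(0.27655278188721727))
```

```bash
cat >> h.py <<'E'
def overlay(r,bars,f,b,s=3):
    x0,y0,x1,y1=b; im=cv2.resize(r["pixels"][y0:y1,x0:x1],None,fx=s,fy=s,interpolation=cv2.INTER_CUBIC)[:,:,::-1].copy()
    for cx,cy,a in bars:
        q=((proj(r,box(cx,cy,np.radians(a)))-[x0,y0]+.5)*s).astype(np.int32)
        cv2.polylines(im,[q[[1,3,7,5]].reshape(-1,1,2)],True,(255,0,255),1); cv2.polylines(im,[q[[0,2,6,4]].reshape(-1,1,2)],True,(255,255,0),1)
    cv2.imwrite(f"pics/{f}.png",im)
E
python3 - <<'E'
from h import *
r=dict(np.load("w2.npz"))
overlay(r,[(.6104,-.0473,38.1),(.6188,-.146,75.8),(.5209,-.1544,51.1),(.5118,-.0559,99.7)],"ov2",(185,55,445,305))
E
```

```text
(no output)
```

View pics/ov2.png

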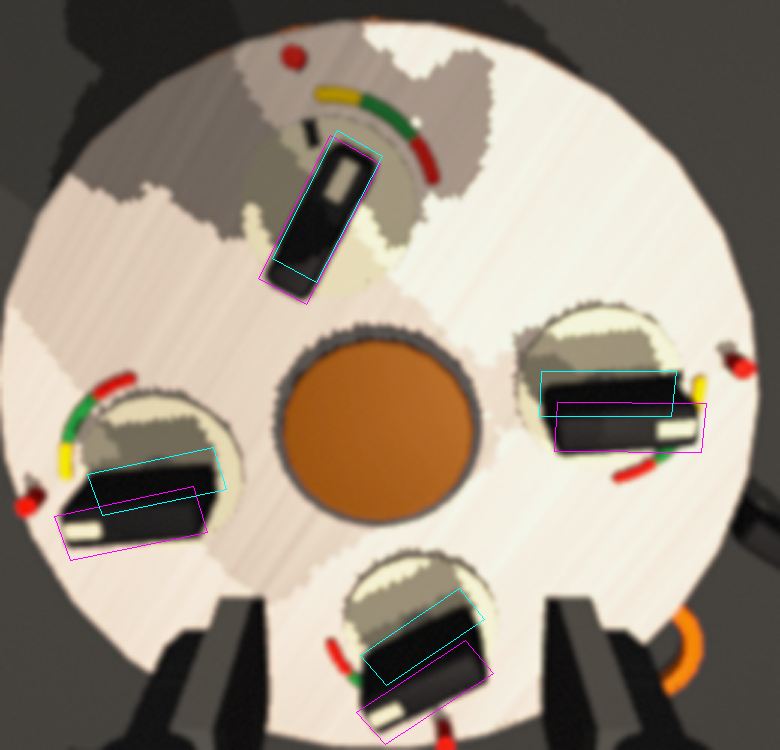

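The angle fits for the side knobs are off, because the white label confuses the mask. I'll crop tighter and read the top-face edges.

```bash
python3 - <<'E'
from h import *
r=dict(np.load("w2.npz"))
t=[]
for n,c in [("A",(398,190)),("B",(327,280)),("C",(230,225)),("D",(298,127))]:
    x,y=c; im=cv2.resize(r["pixels"][y-25:y+25,x-33:x+33],None,fx=6,fy=6,interpolation=cv2.INTER_CUBIC).astype(float)
    im=(255*(im/255)**0.5).clip(0,255).astype(np.uint8)
    t.append(im)
big=np.vstack([np.hstack(t[:2]),np.hstack(t[2:])]); cv2.imwrite("pics/crop2.png",big[:,:,::-1]); print(big.shape)
E
```

```text
(600, 792, 3)
```

View pics/crop2.png

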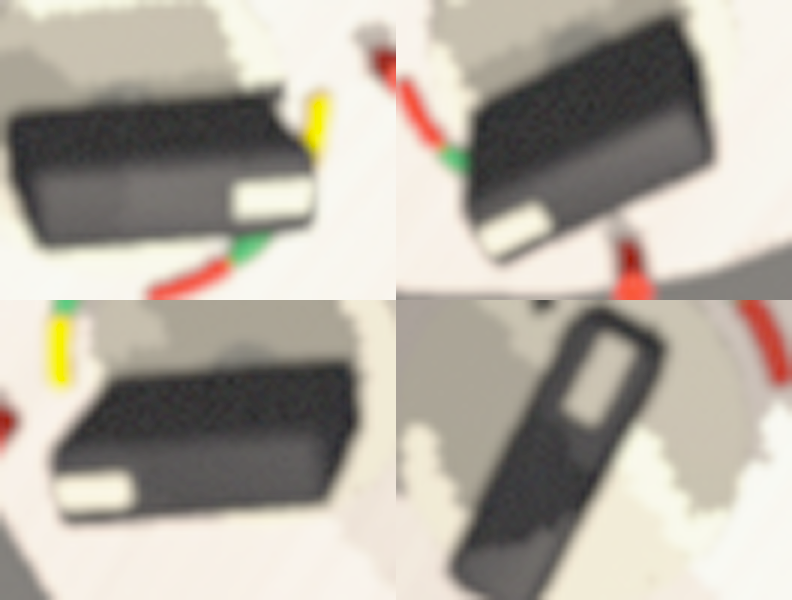

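```bash
python3 - <<'E'
from h import *
r=dict(np.load("w2.npz"))
D={"A":((365,165),[(45,245),(310,225)],[(25,170),(310,163)]),"B":((294,255),[(104,262),(316,160)],[(79,220),(299,105)]),
"C":((197,200),[(65,220),(330,200)],[(55,150),(325,130)]),"D":((265,102),[(194,10),(54,270)],[(266,50),(134,300)])}
for k,(o,*es) in D.items():
    P=[]
    for e in es:
        w=ray(r,np.array(e)/6+o-.5+.0833,.145)[:,:2]; P.append(w); d=w[1]-w[0]; print(k,"ang %.1f len %.1f"%(np.degrees(np.arctan2(d[1],d[0]))%180,np.hypot(*d)*1e3),end="  ")
    print("centre",np.mean(P,(0,1)).round(4))
c=np.array([.5655,-.101])
for n,th in zip("ABCD",[49.9,-40.1,-130.1,139.9]):
    t=np.radians(th); print(n,(c+.07*np.array([np.cos(t),np.sin(t)])).round(4))
E
```

```text
A ang 43.0 len 35.9  A ang 39.9 len 38.2  centre [ 0.6102 -0.0485]
B ang 67.7 len 35.9  B ang 69.5 len 37.6  centre [ 0.6195 -0.1458]
C ang 43.1 len 37.4  C ang 43.0 len 37.6  centre [ 0.5211 -0.1537]
D ang 98.4 len 37.1  D ang 99.5 len 35.7  centre [ 0.5122 -0.0553]
A [ 0.6106 -0.0475]
B [ 0.619  -0.1461]
C [ 0.5204 -0.1545]
D [ 0.512  -0.0559]
```

```bash
python3 -c "
from h import *
plan([0.6104,-0.048,0.165],132)"
```

```text
yaw0 38.0 n=14
[[np.float64(-6.7), 0, 0], [7.0, 4.5, 0.1]]
[[np.float64(-6.7), 0, 0], [7.0, 4.4, 0.7]]
[[np.float64(-6.7), 0, 0], [7.0, 4.3, 1.2]]
[[np.float64(-6.7), 0, 0], [7.0, 4.1, 1.7]]
[[np.float64(-6.7), 0, 0], [7.0, 3.9, 2.1]]
[[np.float64(-6.7), 0, 0], [7.0, 3.6, 2.6]]
[[np.float64(-6.7), 0, 0], [7.0, 3.3, 3.0]]
[[np.float64(-6.7), 0, 0], [7.0, 2.9, 3.4]]
[[np.float64(-6.7), 0, 0], [7.0, 2.5, 3.7]]
[[np.float64(-6.7), 0, 0], [7.0, 2.1, 4.0]]
[[np.float64(-6.7), 0, 0], [7.0, 1.6, 4.2]]
[[np.float64(-6.7), 0, 0], [7.0, 1.1, 4.3]]
[[np.float64(-6.7), 0, 0], [7.0, 0.6, 4.4]]
[[np.float64(-6.7), 0, 0], [7.0, 0.1, 4.5]]
```

Request:
{"method": "step_arm", "body": {"plan": [[[-6.8,0,0],[6,4.5,0],0],[[-6.8,0,0],[6,4.5,0.7],0],[[-6.8,0,0],[6,4.3,1.2],0],[[-6.8,0,0],[6,4,1.7],0],[[-6.8,0,0],[6,4,2],0],[[-6.8,0,0],[6,3.5,2.6],0],[[-6.8,0,0],[6,3.3,3],0],[[-6.8,0,0],[6,3,3.4],0]]}}

```text
clock: 2.4
eef_pos: [0.5887, -0.0629, 0.2131]
eef_rot: [0.707, -0.027, 0.706, 0.026]
force: [-0.5, -0.6, 0.3]
width: 0.504
```

```bash
python3 -c "
from h import *
st();plan([0.6104,-0.048,0.165],132)"
```

```text
t 2.40 p [588.7 -62.9 213.1] jawyaw 94.30 tilt 0.04 q6 -0.323 w 0.504 F [-0.5 -0.6  0.3] T [0.008 0.033 0.013]
yaw0 94.3 n=6
[[np.float64(-6.3), 0, 0], [8.0, 2.2, 3.8]]
[[np.float64(-6.3), 0, 0], [8.0, 1.8, 4.0]]
[[np.float64(-6.3), 0, 0], [8.0, 1.3, 4.2]]
[[np.float64(-6.3), 0, 0], [8.0, 0.9, 4.3]]
[[np.float64(-6.3), 0, 0], [8.0, 0.4, 4.4]]
[[np.float64(-6.3), 0, 0], [8.0, -0.1, 4.4]]
```

Request:
{"method": "step_arm", "body": {"plan": [[[-6.2,0,0],[8,2.2,3.8],0],[[-6.2,0,0],[8,1.8,4],0],[[-6.2,0,0],[8,1.3,4.2],0],[[-6.2,0,0],[8,0.9,4.3],0],[[-6.2,0,0],[8,0.4,4.4],0],[[-6,0,0],[6,0,4],0],[[0,0,0],[0,0,0],0]]}}

```text
clock: 2.98
eef_pos: [0.6085, -0.0506, 0.1632]
eef_rot: [0.657, -0.259, 0.659, 0.259]
force: [0.2, 0.1, -1.0]
width: 0.499
```

```bash
python3 -c "
from h import *
st();plan([0.6104,-0.048,0.117],132);r=cam('wrist','w3');overlay(r,[(.6104,-.048,42)],'ov3',(220,150,420,350))"
```

```text
t 2.98 p [608.5 -50.6 163.2] jawyaw 133.03 tilt 0.16 q6 -0.971 w 0.499 F [ 0.2  0.1 -1. ] T [ 0.011 -0.005 -0.018]
yaw0 133.0 n=2
[[np.float64(0.5), 0, 0], [23.1, 0.3, 1.6]]
[[np.float64(0.5), 0, 0], [23.1, 0.3, 1.6]]
```

View pics/w3.png

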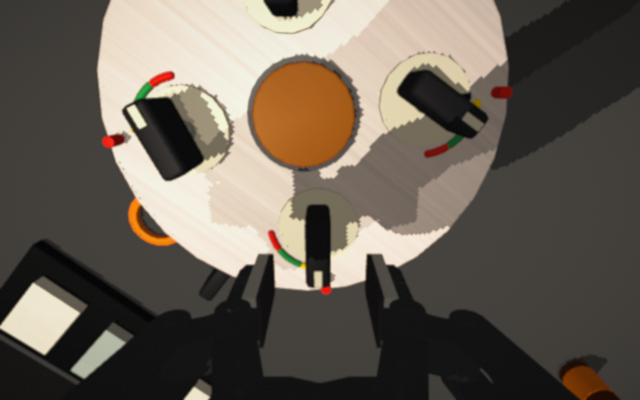

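The bar of knob A (317,240 px) is centred between the fingers and lined up with them. Descending and gripping.

Request:
{"method": "step_arm", "body": {"plan": [[[0.5,0,0],[15,0.3,1],0],[[0.5,0,0],[15,0.3,1],0],[[0,0,0],[15,0,1],0],[[0,0,0],[0,0,0],-1],[[0,0,0],[0,0,0],-1],[[0,0,0],[0,0,0],-1],[[0,0,0],[0,0,0],-1],[[0,0,0],[0,0,0],-1]], "newtons": 28}}

```text
clock: 3.7
eef_pos: [0.6097, -0.0508, 0.121]
eef_rot: [0.664, -0.242, 0.664, 0.242]
force: [2.6, 0.7, -9.7]
width: 0.156
```

```bash
python3 -c "
from h import *
st();"
```

```text
t 3.70 p [609.7 -50.8 121. ] jawyaw 130.04 tilt 0.04 q6 -0.919 w 0.156 F [ 2.6  0.7 -9.7] T [ 0.122 -0.514  0.13 ]
```

Request:
{"method": "step_arm", "body": {"plan": [[[0,0,0],[0,0,0],-0.4],[[0,0,0],[3,0,1.5],-0.4],[[0,0,0],[1,0,1.5],-0.4],[[0,0,0],[0,0,0],-1],[[0,0,0],[0,0,0],-1],[[0,0,0],[0,0,0],-1],[[0,0,0],[0,0,0],-1]]}}

```text
clock: 4.28
eef_pos: [0.6126, -0.0486, 0.1201]
eef_rot: [0.665, -0.243, 0.664, 0.241]
force: [0.2, 0.0, -2.0]
width: 0.157
```

```bash
python3 -c "
from h import *
st();"
```

```text
t 4.28 p [612.6 -48.6 120.1] jawyaw 129.99 tilt 0.23 q6 -0.913 w 0.157 F [ 0.2  0.  -2. ] T [ 0.001 -0.06   0.028]
```

Request:
{"method": "step_arm", "body": {"plan": [[[7,0,0],[0,0,0],-1],[[7,0,0],[0,0,0],-1],[[0,0,0],[0,0,0],-1]]}}

```text
clock: 4.53
eef_pos: [0.6126, -0.0487, 0.1201]
eef_rot: [0.691, -0.157, 0.689, 0.155]
force: [-0.6, 1.1, -2.3]
width: 0.156
```

```bash
python3 -c "
from h import *
st();"
```

```text
t 4.53 p [612.6 -48.7 120.1] jawyaw 115.49 tilt 0.24 q6 -0.660 w 0.156 F [-0.6  1.1 -2.3] T [0.199 0.092 0.015]
```

Request:
{"method": "step_arm", "body": {"plan": [[[7,0,0],[0,0,0],-1],[[7,0,0],[0,0,0],-1],[[0,0,0],[0,0,0],-1]]}}

```text
clock: 4.78
eef_pos: [0.6126, -0.0489, 0.1201]
eef_rot: [0.705, -0.073, 0.702, 0.071]
force: [-1.3, 0.7, -1.1]
width: 0.157
```

```bash
python3 -c "
from h import *
st();"
```

```text
t 4.78 p [612.6 -48.9 120.1] jawyaw 101.74 tilt 0.24 q6 -0.420 w 0.157 F [-1.3  0.7 -1.1] T [ 0.15  -0.011 -0.021]
```

Request:
{"method": "step_arm", "body": {"plan": [[[7,0,0],[0,0,0],-1],[[7,0,0],[0,0,0],-1],[[0,0,0],[0,0,0],-1]]}}

```text
clock: 5.03
eef_pos: [0.6125, -0.049, 0.1201]
eef_rot: [0.708, 0.009, 0.706, -0.011]
force: [-0.3, 1.4, -1.3]
width: 0.16
```

```bash
python3 -c "
from h import *
st();"
```

```text
t 5.03 p [612.5 -49.  120.1] jawyaw 88.39 tilt 0.24 q6 -0.187 w 0.160 F [-0.3  1.4 -1.3] T [0.135 0.102 0.03 ]
```

Request:
{"method": "step_arm", "body": {"plan": [[[7,0,0],[0,0,0],-1],[[0,0,0],[0,0,0],-1]]}}

```text
clock: 5.2
eef_pos: [0.6125, -0.049, 0.1201]
eef_rot: [0.707, 0.048, 0.704, -0.049]
force: [-0.7, 1.0, -2.3]
width: 0.163
```

```bash
python3 -c "
from h import *
st();cam('wrist','w4');st()"
```

```text
t 5.20 p [612.5 -49.  120.1] jawyaw 82.14 tilt 0.24 q6 -0.078 w 0.163 F [-0.7  1.  -2.3] T [ 0.167  0.131 -0.013]
t 5.25 p [612.5 -49.  120.1] jawyaw 82.54 tilt 0.24 q6 -0.085 w 0.157 F [-0.7  0.7 -2.4] T [ 0.105  0.168 -0.014]
```

View pics/w4.png

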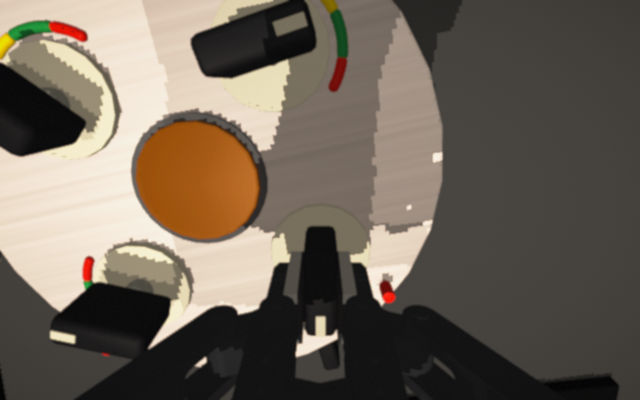

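The bar turns with the fingers, and the pointer is hidden behind them. Still free running.

Request:
{"method": "step_arm", "body": {"plan": [[[7,0,0],[0,0,0],-1],[[3,0,0],[0,0,0],-1],[[0,0,0],[0,0,0],-1]]}}

```text
clock: 5.5
eef_pos: [0.6124, -0.049, 0.1201]
eef_rot: [0.701, 0.099, 0.699, -0.101]
force: [-0.4, 0.7, -2.3]
width: 0.158
```

```bash
python3 -c "
from h import *
st();print(env.sense()['effort'][5])"
```

```text
t 5.50 p [612.4 -49.  120.1] jawyaw 73.77 tilt 0.24 q6 0.068 w 0.158 F [-0.4  0.7 -2.3] T [0.155 0.112 0.003]
1.1976087838411331
```

Request:
{"method": "step_arm", "body": {"plan": [[[6,0,0],[0,0,0],-1],[[0,0,0],[0,0,0],-1]]}}

```text
clock: 5.67
eef_pos: [0.6124, -0.049, 0.1201]
eef_rot: [0.696, 0.131, 0.694, -0.132]
force: [-0.2, 0.7, -2.1]
width: 0.157
```

```bash
python3 -c "
from h import *
st();print(env.sense()['effort'][5]);r=cam('scene','s4');st();im=r['pixels'][160:280,210:350];cv2.imwrite('pics/s4z.png',cv2.resize(im,None,fx=5,fy=5,interpolation=cv2.INTER_CUBIC)[:,:,::-1])"
```

```text
t 5.67 p [612.4 -49.  120.1] jawyaw 68.56 tilt 0.23 q6 0.159 w 0.157 F [-0.2  0.7 -2.1] T [0.092 0.131 0.154]
1.9730228930711746
t 5.72 p [612.4 -49.  120.1] jawyaw 68.86 tilt 0.23 q6 0.154 w 0.160 F [-0.8  0.  -1.6] T [0.077 0.157 0.109]
```

View pics/s4z.png

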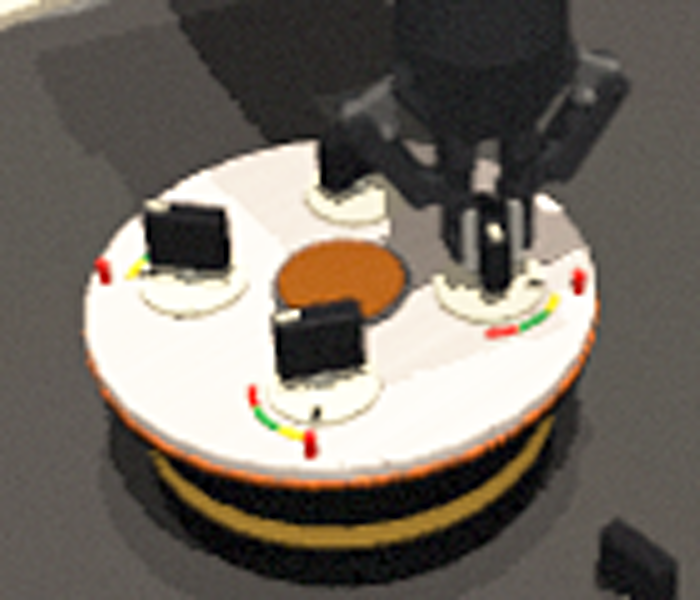

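Torque is rising (0.13 N m), so knob A has reached contact at about yaw 71°. The pointer still points outward at the pin. Driving on about 17° into yellow.

Request:
{"method": "step_arm", "body": {"plan": [[[6,0,0],[0,0,0],-1],[[6,0,0],[0,0,0],-1],[[5,0,0],[0,0,0],-1],[[0,0,0],[0,0,0],-1]]}}

```text
clock: 6.05
eef_pos: [0.6123, -0.0491, 0.1201]
eef_rot: [0.672, 0.223, 0.669, -0.225]
force: [-0.7, 0.2, -2.4]
width: 0.158
```

```bash
python3 -c "
from h import *
st();print(env.sense()['effort'][5])"
```

```text
t 6.05 p [612.3 -49.1 120.1] jawyaw 53.06 tilt 0.24 q6 0.429 w 0.158 F [-0.7  0.2 -2.4] T [0.075 0.113 0.201]
1.9130437821149826
```

Request:
{"method": "step_arm", "body": {"plan": [[[0,0,0],[0,0,0],0],[[0,0,0],[0,0,0],0],[[0,0,0],[-20,0,0],0],[[-6,0,0],[-30,0,0],0],[[-6,0,0],[-20,0,0],0]]}}

```text
clock: 6.47
eef_pos: [0.6108, -0.049, 0.1883]
eef_rot: [0.692, 0.141, 0.694, -0.143]
force: [1.1, -0.2, -0.0]
width: 0.5
```

```bash
python3 -c "
from h import *
st();plan([0.521,-0.155,0.185],133)"
```

```text
t 6.47 p [610.8 -49.  188.3] jawyaw 66.89 tilt 0.24 q6 0.188 w 0.500 F [ 1.1 -0.2 -0. ] T [-0.    -0.02   0.034]
yaw0 66.9 n=10
[[np.float64(-6.6), 0, 0], [0.3, -13.3, -4.1]]
[[np.float64(-6.6), 0, 0], [0.3, -12.7, -5.6]]
[[np.float64(-6.6), 0, 0], [0.3, -12.0, -7.0]]
[[np.float64(-6.6), 0, 0], [0.3, -11.1, -8.4]]
[[np.float64(-6.6), 0, 0], [0.3, -10.1, -9.6]]
[[np.float64(-6.6), 0, 0], [0.3, -8.9, -10.7]]
[[np.float64(-6.6), 0, 0], [0.3, -7.6, -11.6]]
[[np.float64(-6.6), 0, 0], [0.3, -6.2, -12.4]]
[[np.float64(-6.6), 0, 0], [0.3, -4.7, -13.1]]
[[np.float64(-6.6), 0, 0], [0.3, -3.2, -13.5]]
```

```bash
python3 -c "
from h import *
r=cam('wrist','w5');st()
im=r['pixels'][170:330,220:420];cv2.imwrite('pics/w5z.png',cv2.resize(im,None,fx=3.5,fy=3.5,interpolation=cv2.INTER_CUBIC)[:,:,::-1])"
```

```text
t 6.52 p [612.  -49.3 191.9] jawyaw 67.37 tilt 0.21 q6 0.180 w 0.505 F [-0.1 -0.5  2.5] T [0.058 0.012 0.003]
```

View pics/w5z.png

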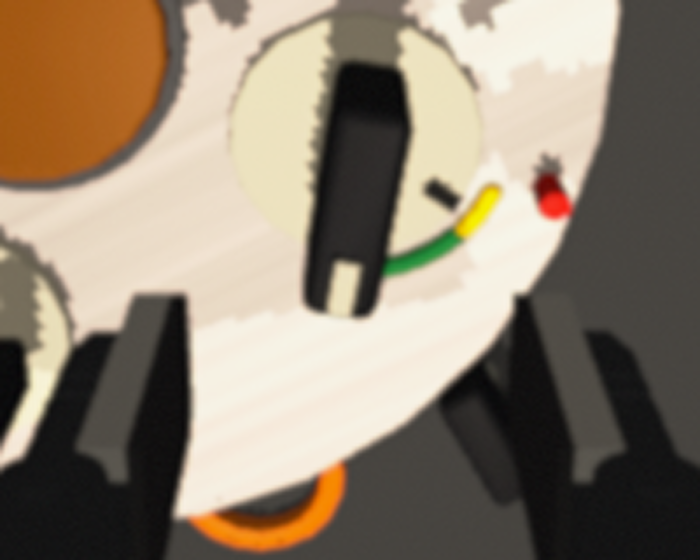

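Request:
{"method": "step_arm", "body": {"plan": [[[-6.6,0,0],[0,-13.3,-4.1],0],[[-6.6,0,0],[0,-12.7,-5.6],0],[[-6.6,0,0],[0,-12,-7],0],[[-6.6,0,0],[0,-11,-8.4],0],[[-6.6,0,0],[0,-10,-9.6],0],[[-6.6,0,0],[0,-9,-10.7],0]]}}

```text
clock: 7.02
eef_pos: [0.5612, -0.1153, 0.1959]
eef_rot: [0.7, -0.123, 0.693, 0.117]
force: [0.1, -0.3, -0.4]
width: 0.498
```

```bash
python3 -c "
from h import *
r=cam('wrist','w6');st();plan([0.521,-0.155,0.165],133)"
```

```text
t 7.07 p [ 560.  -116.9  196.1] jawyaw 110.16 tilt 0.74 q6 -0.703 w 0.496 F [ 0.2 -0.3  0.5] T [-0.082  0.031 -0.043]
yaw0 110.2 n=4
[[np.float64(-5.7), 0, 0], [7.8, -5.6, -12.4]]
[[np.float64(-5.7), 0, 0], [7.8, -4.3, -12.9]]
[[np.float64(-5.7), 0, 0], [7.8, -3.0, -13.3]]
[[np.float64(-5.7), 0, 0], [7.8, -1.7, -13.5]]
```

View pics/w6.png

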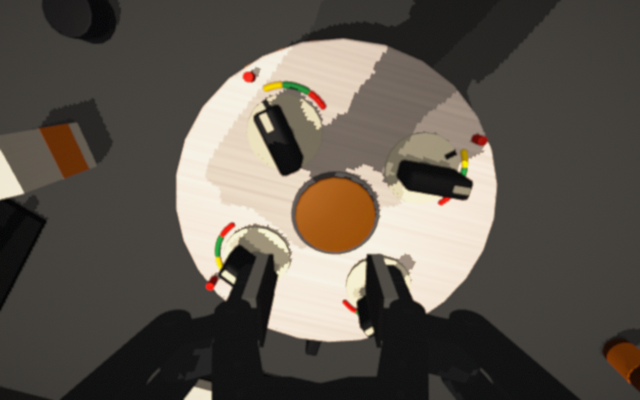

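Pointer A (zoom 441,193) lies inside the yellow arc, roughly in its middle. On to C.

Request:
{"method": "step_arm", "body": {"plan": [[[-5.7,0,0],[7,-5.6,-12.4],0],[[-5.7,0,0],[7,-4.3,-12.9],0],[[-5.7,0,0],[7,-3,-13.3],0],[[-5,0,0],[5,-2,-13],0],[[0,0,0],[0,0,0],0]]}}

```text
clock: 7.48
eef_pos: [0.5219, -0.1578, 0.1702]
eef_rot: [0.66, -0.268, 0.652, 0.258]
force: [0.7, -0.1, -0.6]
width: 0.499
```

```bash
python3 -c "
from h import *
r=cam('wrist','w7');st();plan([0.521,-0.155,0.118],133)"
```

```text
t 7.53 p [ 522.6 -157.3  170.7] jawyaw 133.42 tilt 1.09 q6 -1.203 w 0.500 F [ 0.3 -0.4  0. ] T [ 0.044  0.019 -0.021]
yaw0 133.4 n=2
[[np.float64(0.2), 0, 0], [26.4, 1.4, 0.2]]
[[np.float64(0.2), 0, 0], [26.4, 1.4, 0.2]]
```

View pics/w7.png

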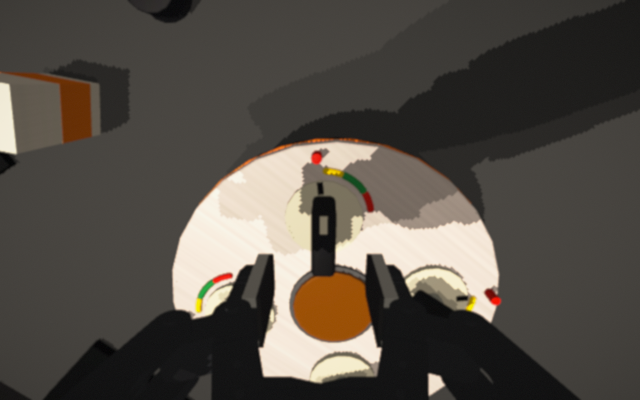

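```bash
cat >> h.py <<'E'
def tilt():
    t=R().T@np.array([0,0,-1.]); print("tiltfix deg",np.degrees(np.cross([1,0,0],t)).round(2))
E
python3 -c "
from h import *
tilt();plan([0.522,-0.156,0.119],133)"
```

```text
tiltfix deg [-0.    0.32  1.04]
yaw0 133.4 n=2
[[np.float64(0.2), 0, 0], [25.9, 0.7, 0.2]]
[[np.float64(0.2), 0, 0], [25.9, 0.7, 0.2]]
```

Request:
{"method": "step_arm", "body": {"plan": [[[0,0.3,1],[16,0.6,0],0],[[0,0,0],[16,0.6,0],0],[[0,0,0],[16,0.3,0],0],[[0,0,0],[2,0,0],-0.5],[[0,0,0],[0,0,0],-1],[[0,0,0],[0,0,0],-1],[[0,0,0],[0,0,0],-1]], "newtons": 28}}

```text
clock: 8.12
eef_pos: [0.5244, -0.1536, 0.119]
eef_rot: [0.658, -0.258, 0.658, 0.259]
force: [0.1, -5.6, -6.3]
width: 0.152
```

```bash
python3 -c "
from h import *
st();tilt();plan([0.522,-0.156,0.119],133)"
```

```text
t 8.12 p [ 524.4 -153.6  119. ] jawyaw 132.89 tilt 0.11 q6 -1.187 w 0.152 F [ 0.1 -5.6 -6.3] T [-1.201 -0.025  0.032]
tiltfix deg [ 0.    0.01 -0.11]
yaw0 132.9 n=1
[[np.float64(-0.1), 0, 0], [-0.0, -0.1, -3.4]]
```

Request:
{"method": "step_arm", "body": {"plan": [[[0,0,0],[0,0,0],-0.4],[[0,0,0],[0,0,-2],-0.4],[[0,0,0],[0,0,-1.5],-0.4],[[0,0,0],[0,0,0],-1],[[0,0,0],[0,0,0],-1],[[0,0,0],[0,0,0],-1]]}}

```text
clock: 8.62
eef_pos: [0.5228, -0.1552, 0.1212]
eef_rot: [0.659, -0.258, 0.658, 0.259]
force: [1.3, -0.2, -5.9]
width: 0.155
```

```bash
python3 -c "
from h import *
st();tilt();plan([0.522,-0.156,0.119],133)"
```

```text
t 8.62 p [ 522.8 -155.2  121.2] jawyaw 132.86 tilt 0.15 q6 -1.192 w 0.155 F [ 1.3 -0.2 -5.9] T [-0.209 -0.275  0.065]
tiltfix deg [ 0.    0.14 -0.04]
yaw0 132.9 n=1
[[np.float64(-0.1), 0, 0], [2.2, 0.0, -1.1]]
```

Request:
{"method": "step_arm", "body": {"plan": [[[7,0,0],[0,0,0],-1],[[7,0,0],[0,0,0],-1],[[0,0,0],[0,0,0],-1]]}}

```text
clock: 8.87
eef_pos: [0.523, -0.1555, 0.1211]
eef_rot: [0.686, -0.173, 0.685, 0.174]
force: [-0.5, 0.7, -1.3]
width: 0.156
```

```bash
python3 -c "
from h import *
st();print(env.sense()['effort'][5])"
```

```text
t 8.87 p [ 523.  -155.5  121.1] jawyaw 118.35 tilt 0.14 q6 -0.939 w 0.156 F [-0.5  0.7 -1.3] T [0.212 0.227 0.187]
2.164892703294754
```

Knob C is already in contact at about yaw 122–124°. Going about 15.5° more.

Request:
{"method": "step_arm", "body": {"plan": [[[6,0,0],[0,0,0],-1],[[6,0,0],[0,0,0],-1],[[4,0,0],[0,0,0],-1],[[0,0,0],[0,0,0],-1]]}}

```text
clock: 9.2
eef_pos: [0.523, -0.1558, 0.1211]
eef_rot: [0.704, -0.077, 0.702, 0.078]
force: [-2.4, 1.9, -0.7]
width: 0.159
```

```bash
python3 -c "
from h import *
st();print(env.sense()['effort'][5])
r=cam('wrist','w8');im=r['pixels'][170:330,220:420];cv2.imwrite('pics/w8z.png',cv2.resize(im,None,fx=3.5,fy=3.5,interpolation=cv2.INTER_CUBIC)[:,:,::-1])"
```

```text
t 9.20 p [ 523.  -155.8  121.1] jawyaw 102.56 tilt 0.12 q6 -0.663 w 0.159 F [-2.4  1.9 -0.7] T [0.133 0.157 0.179]
1.5863099321722984
```

View pics/w8z.png

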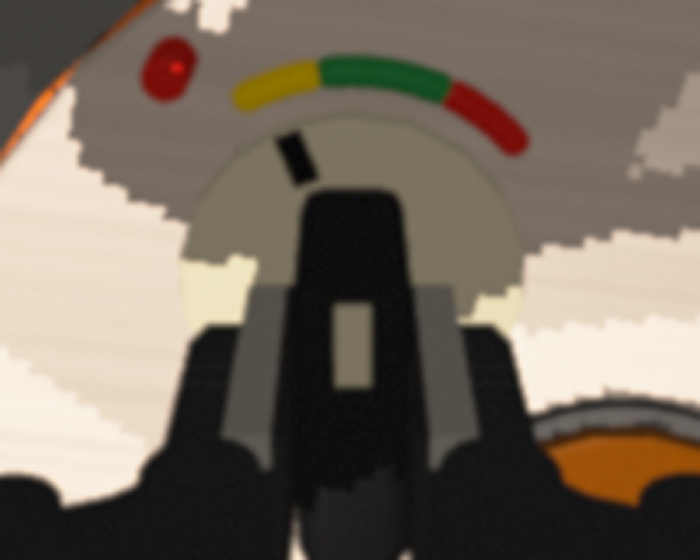

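Pointer C (zoom 290,155) is in the middle of yellow, and it stayed in view throughout. Release, then B.

Request:
{"method": "step_arm", "body": {"plan": [[[0,0,0],[0,0,0],0],[[0,0,0],[0,0,0],0],[[0,0,0],[-20,0,0],0],[[0,0,0],[-25,0,0],0]]}}

```text
clock: 9.58
eef_pos: [0.5216, -0.1554, 0.1631]
eef_rot: [0.701, -0.082, 0.703, 0.085]
force: [0.4, 0.3, 0.4]
width: 0.499
```

```bash
python3 -c "
from h import *
st();tilt();plan([0.6205,-0.147,0.17],159)"
```

```text
t 9.58 p [ 521.6 -155.4  163.1] jawyaw 103.53 tilt 0.32 q6 -0.681 w 0.499 F [0.4 0.3 0.4] T [ 0.004 -0.059 -0.02 ]
tiltfix deg [ 0.   -0.17 -0.27]
yaw0 103.5 n=8
[[np.float64(-6.9), 0, 0], [-0.9, -1.9, 12.3]]
[[np.float64(-6.9), 0, 0], [-0.9, -3.3, 12.0]]
[[np.float64(-6.9), 0, 0], [-0.9, -4.8, 11.5]]
[[np.float64(-6.9), 0, 0], [-0.9, -6.1, 10.8]]
[[np.float64(-6.9), 0, 0], [-0.9, -7.4, 10.0]]
[[np.float64(-6.9), 0, 0], [-0.9, -8.5, 9.0]]
[[np.float64(-6.9), 0, 0], [-0.9, -9.5, 7.9]]
[[np.float64(-6.9), 0, 0], [-0.9, -10.4, 6.7]]
```

Request:
{"method": "step_arm", "body": {"plan": [[[-6.9,0,0],[-1,-2,12.3],0],[[-6.9,0,0],[-1,-3.3,12],0],[[-6.9,0,0],[-1,-4.8,11.5],0],[[-6.9,0,0],[-1,-6,10.8],0],[[-6.9,0,0],[-1,-7.4,10],0],[[-6.9,0,0],[-1,-8.5,9],0],[[-6.9,0,0],[-1,-9.5,8],0],[[-6.9,0,0],[-1,-10.4,6.7],0]]}}

```text
clock: 10.25
eef_pos: [0.6264, -0.1477, 0.1799]
eef_rot: [0.578, -0.412, 0.574, 0.407]
force: [-0.2, 0.0, -0.4]
width: 0.501
```

```bash
python3 -c "
from h import *
r=cam('wrist','w9');st();tilt();plan([0.6205,-0.147,0.12],159)"
```

```text
t 10.30 p [ 628.3 -147.6  179.8] jawyaw 161.36 tilt 0.56 q6 -1.607 w 0.499 F [-0.6  1.2 -0.5] T [0.057 0.082 0.035]
tiltfix deg [-0.    0.05  0.56]
yaw0 161.4 n=2
[[np.float64(1.2), 0, 0], [29.9, 3.8, -1.0]]
[[np.float64(1.2), 0, 0], [29.9, 3.8, -1.0]]
```

View pics/w9.png

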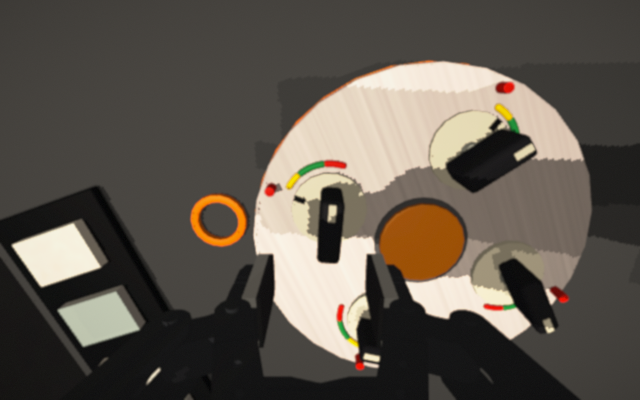

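Request:
{"method": "step_arm", "body": {"plan": [[[1,0,0.5],[10,3.5,-1],0],[[1,0,0],[15,3,-1],0],[[0,0,0],[18,1,0],0],[[0,0,0],[14,0,0],0]]}}

```text
clock: 10.63
eef_pos: [0.6212, -0.1477, 0.1218]
eef_rot: [0.584, -0.401, 0.582, 0.398]
force: [0.1, -0.0, -0.5]
width: 0.499
```

```bash
python3 -c "
from h import *
st();tilt();plan([0.6205,-0.147,0.12],159)"
```

```text
t 10.63 p [ 621.2 -147.7  121.8] jawyaw 158.84 tilt 0.30 q6 -1.567 w 0.499 F [ 0.1 -0.  -0.5] T [-0.013  0.006 -0.018]
tiltfix deg [-0.    0.03  0.3 ]
yaw0 158.8 n=1
[[np.float64(-0.2), 0, 0], [1.8, 0.9, 0.4]]
```

Request:
{"method": "step_arm", "body": {"plan": [[[0,0,0.3],[1,0.5,0],-0.6],[[0,0,0],[0,0,0],-1],[[0,0,0],[0,0,0],-1],[[0,0,0],[0,0,0],-1],[[0,0,0],[0,0,0],-1]], "newtons": 28}}

```text
clock: 11.05
eef_pos: [0.62, -0.1481, 0.1176]
eef_rot: [0.586, -0.396, 0.585, 0.398]
force: [1.8, 0.1, -6.9]
width: 0.158
```

```bash
python3 -c "
from h import *
st();tilt();plan([0.6205,-0.147,0.12],159)"
```

```text
t 11.05 p [ 620.  -148.1  117.6] jawyaw 158.27 tilt 0.13 q6 -1.558 w 0.158 F [ 1.8  0.1 -6.9] T [ 0.187 -0.172 -0.012]
tiltfix deg [ 0.    0.11 -0.08]
yaw0 158.3 n=1
[[np.float64(-0.7), 0, 0], [-2.4, -0.0, 1.2]]
```

Request:
{"method": "step_arm", "body": {"plan": [[[7,0,0],[0,0,0],-1],[[7,0,0],[0,0,0],-1],[[0,0,0],[0,0,0],-1]]}}

```text
clock: 11.3
eef_pos: [0.6198, -0.1479, 0.1176]
eef_rot: [0.631, -0.318, 0.631, 0.32]
force: [3.5, 0.3, -6.2]
width: 0.158
```

```bash
python3 -c "
from h import *
st();print(env.sense()['effort'][5])"
```

```text
t 11.30 p [ 619.8 -147.9  117.6] jawyaw 143.63 tilt 0.19 q6 -1.303 w 0.158 F [ 3.5  0.3 -6.2] T [ 0.007 -0.666 -0.04 ]
1.9576337188482285
```

Request:
{"method": "step_arm", "body": {"plan": [[[7,0,0],[0,0,0],-1],[[7,0,0],[0,0,0],-1],[[0,0,0],[0,0,0],-1]]}}

```text
clock: 11.55
eef_pos: [0.6197, -0.1478, 0.1176]
eef_rot: [0.665, -0.24, 0.665, 0.242]
force: [3.5, -0.1, -6.5]
width: 0.16
```

```bash
python3 -c "
from h import *
st()"
```

```text
t 11.55 p [ 619.7 -147.8  117.6] jawyaw 129.84 tilt 0.23 q6 -1.062 w 0.160 F [ 3.5 -0.1 -6.5] T [-0.025 -0.579 -0.058]
```

Request:
{"method": "step_arm", "body": {"plan": [[[7,0,0],[0,0,0],-1],[[7,0,0],[0,0,0],-1],[[0,0,0],[0,0,0],-1]]}}

```text
clock: 11.8
eef_pos: [0.6196, -0.1475, 0.1176]
eef_rot: [0.688, -0.16, 0.688, 0.163]
force: [3.3, 0.5, -7.4]
width: 0.16
```

```bash
python3 -c "
from h import *
st()"
```

```text
t 11.80 p [ 619.6 -147.5  117.6] jawyaw 116.43 tilt 0.26 q6 -0.828 w 0.160 F [ 3.3  0.5 -7.4] T [-0.017 -0.58  -0.003]
```

Request:
{"method": "step_arm", "body": {"plan": [[[7,0,0],[0,0,0],-1],[[3,0,0],[0,0,0],-1],[[0,0,0],[0,0,0],-1]]}}

```text
clock: 12.05
eef_pos: [0.6196, -0.1474, 0.1176]
eef_rot: [0.699, -0.106, 0.699, 0.11]
force: [2.5, 0.7, -7.0]
width: 0.161
```

```bash
python3 -c "
from h import *
st()"
```

```text
t 12.05 p [ 619.6 -147.4  117.6] jawyaw 107.55 tilt 0.28 q6 -0.673 w 0.161 F [ 2.5  0.7 -7. ] T [ 0.009 -0.52   0.119]
```

Request:
{"method": "step_arm", "body": {"plan": [[[6,0,0],[0,0,0],-1],[[6,0,0],[0,0,0],-1],[[5,0,0],[0,0,0],-1],[[0,0,0],[0,0,0],-1]]}}

```text
clock: 12.38
eef_pos: [0.6197, -0.1472, 0.1176]
eef_rot: [0.707, -0.01, 0.707, 0.013]
force: [2.4, -0.7, -6.2]
width: 0.159
```

```bash
python3 -c "
from h import *
st()
r=cam('wrist','w10')"
```

```text
t 12.38 p [ 619.7 -147.2  117.6] jawyaw 91.86 tilt 0.30 q6 -0.399 w 0.159 F [ 2.4 -0.7 -6.2] T [-0.013 -0.621  0.258]
```

View pics/w10.png

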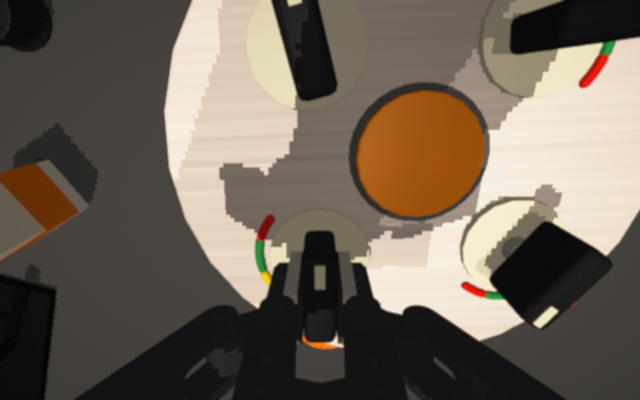

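Pointer B is hidden behind the left finger; the estimate is 0.24 rad. Release and look.

Request:
{"method": "step_arm", "body": {"plan": [[[0,0,0],[0,0,0],0],[[0,0,0],[0,0,0],0],[[0,0,0],[-20,0,0],0],[[0,0,0],[-30,0,0],0],[[0,0,0],[-25,0,0],0]]}}

```text
clock: 12.85
eef_pos: [0.6167, -0.1474, 0.1916]
eef_rot: [0.703, -0.019, 0.71, 0.024]
force: [0.4, -0.5, 0.4]
width: 0.5
```

```bash
python3 -c "
from h import *
r=cam('wrist','w11');im=r['pixels'][150:350,200:450];cv2.imwrite('pics/w11z.png',cv2.resize(im,None,fx=3,fy=3,interpolation=cv2.INTER_CUBIC)[:,:,::-1]);np.savez('w11.npz',**r)
st();tilt();plan([0.5125,-0.057,0.175],189)"
```

```text
t 12.90 p [ 618.1 -147.9  196.9] jawyaw 93.50 tilt 0.31 q6 -0.429 w 0.501 F [-0.  -0.2  3.8] T [-0.039  0.007  0.087]
tiltfix deg [ 0.   -0.18 -0.25]
yaw0 93.5 n=14
[[np.float64(-6.8), 0, 0], [1.6, 6.9, -7.1]]
[[np.float64(-6.8), 0, 0], [1.6, 7.7, -6.3]]
[[np.float64(-6.8), 0, 0], [1.6, 8.4, -5.3]]
[[np.float64(-6.8), 0, 0], [1.6, 9.0, -4.3]]
[[np.float64(-6.8), 0, 0], [1.6, 9.4, -3.2]]
[[np.float64(-6.8), 0, 0], [1.6, 9.8, -2.0]]
[[np.float64(-6.8), 0, 0], [1.6, 9.9, -0.8]]
[[np.float64(-6.8), 0, 0], [1.6, 9.9, 0.3]]
[[np.float64(-6.8), 0, 0], [1.6, 9.8, 1.5]]
[[np.float64(-6.8), 0, 0], [1.6, 9.6, 2.7]]
[[np.float64(-6.8), 0, 0], [1.6, 9.2, 3.8]]
[[np.float64(-6.8), 0, 0], [1.6, 8.7, 4.9]]
[[np.float64(-6.8), 0, 0], [1.6, 8.0, 5.9]]
[[np.float64(-6.8), 0, 0], [1.6, 7.3, 6.8]]
```

View pics/w11z.png

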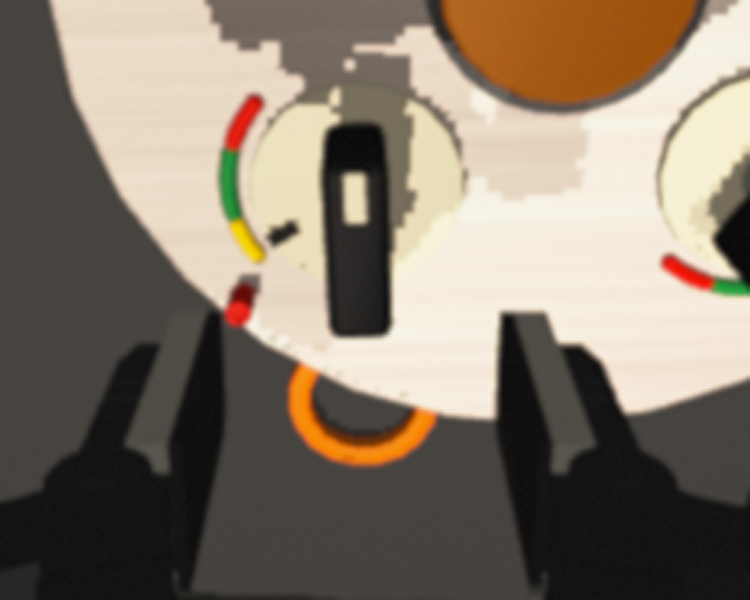

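```bash
python3 - <<'E'
from h import *
r=dict(np.load("w11.npz"))
for c in [(.6196,-.1472),(.6205,-.1472),(.6190,-.1461)]:
  for n,uv,z in [("ptr.106",(294.7,227.7),.106),("ptr.110",(294.7,227.7),.110),("pIn",(297.7,226),.108),("pOut",(291.3,230.2),.108),("ys",(287.3,236),.1),("ye",(278.3,224),.1),("pin",(278.7,255),.111)]:
    w=ray(r,uv,z)[0][:2]-c; print(n,"r %.1f rel %.3f"%(np.hypot(*w)*1e3,np.radians((-40.1-np.degrees(np.arctan2(w[1],w[0]))))),end="; ")
  print()
E
```

```text
ptr.106 r 20.6 rel 0.235; ptr.110 r 19.5 rel 0.300; pIn r 17.5 rel 0.267; pOut r 23.2 rel 0.251; ys r 31.2 rel 0.092; ye r 31.7 rel 0.465; pin r 42.3 rel -0.001; 
ptr.106 r 20.1 rel 0.271; ptr.110 r 19.0 rel 0.340; pIn r 17.0 rel 0.310; pOut r 22.7 rel 0.283; ys r 30.5 rel 0.113; ye r 31.4 rel 0.491; pin r 41.6 rel 0.013; 
ptr.106 r 21.9 rel 0.243; ptr.110 r 20.7 rel 0.305; pIn r 18.7 rel 0.274; pOut r 24.4 rel 0.257; ys r 32.4 rel 0.102; ye r 33.0 rel 0.461; pin r 43.5 rel 0.010;
```

Pointer B measures about 0.25 rad, in yellow. On to D.

Request:
{"method": "step_arm", "body": {"plan": [[[-6.8,0,0],[1,7,-7],0],[[-6.8,0,0],[1,7.7,-6.3],0],[[-6.8,0,0],[1,8.4,-5.3],0],[[-6.8,0,0],[1,9,-4.3],0],[[-6.8,0,0],[1,9.4,-3.2],0],[[-6.8,0,0],[1,9.8,-2],0],[[-6.8,0,0],[1,10,-0.8],0],[[-6.8,0,0],[1,10,0.3],0]]}}

```text
clock: 13.57
eef_pos: [0.5562, -0.0982, 0.1966]
eef_rot: [0.613, -0.36, 0.608, 0.355]
force: [0.6, 0.6, -0.1]
width: 0.496
```

```bash
python3 -c "
from h import *
st();tilt();plan([0.513,-0.057,0.168],189)"
```

```text
t 13.57 p [556.2 -98.2 196.6] jawyaw 150.67 tilt 0.55 q6 -1.382 w 0.496 F [ 0.6  0.6 -0.1] T [-0.001  0.007  0.01 ]
tiltfix deg [-0.    0.11  0.54]
yaw0 150.7 n=6
[[np.float64(-6.4), 0, 0], [4.8, 9.6, 2.5]]
[[np.float64(-6.4), 0, 0], [4.8, 9.3, 3.5]]
[[np.float64(-6.4), 0, 0], [4.8, 8.9, 4.5]]
[[np.float64(-6.4), 0, 0], [4.8, 8.3, 5.5]]
[[np.float64(-6.4), 0, 0], [4.8, 7.6, 6.4]]
[[np.float64(-6.4), 0, 0], [4.8, 6.9, 7.2]]
```

Request:
{"method": "step_arm", "body": {"plan": [[[-6.4,0,0.5],[4,9.6,2.5],0],[[-6.4,0,0],[4,9.3,3.5],0],[[-6.4,0,0],[4,9,4.5],0],[[-6.4,0,0],[4,8.3,5.5],0],[[-6.4,0,0],[4,7.5,6],0],[[-5.5,0,0],[4,5,6],0],[[0,0,0],[0,0,0],0]]}}

```text
clock: 14.15
eef_pos: [0.5102, -0.0577, 0.1757]
eef_rot: [-0.446, 0.552, -0.445, -0.547]
force: [-0.1, -0.3, -0.2]
width: 0.498
```

```bash
python3 -c "
from h import *
r=cam('wrist','w12');st();tilt();plan([0.513,-0.057,0.120],189)"
```

```text
t 14.20 p [510.8 -58.1 176.2] jawyaw -168.41 tilt 0.50 q6 -2.049 w 0.501 F [-0.   0.4  0.1] T [-0.01   0.054  0.003]
tiltfix deg [ 0.   -0.27  0.42]
yaw0 191.6 n=2
[[np.float64(1.3), 0, 0], [28.1, -1.2, 0.3]]
[[np.float64(1.3), 0, 0], [28.1, -1.2, 0.4]]
```

View pics/w12.png

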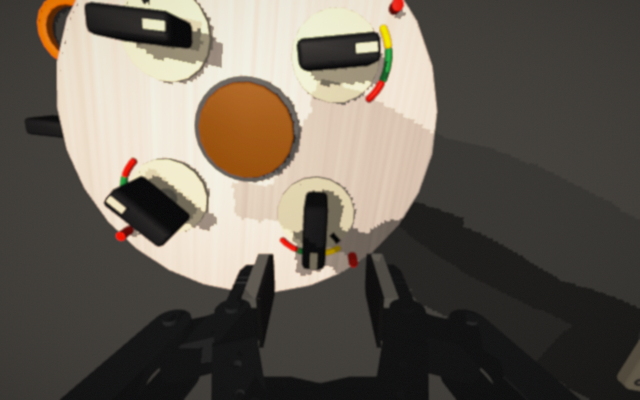

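Bar D (315,230 px) lies between the fingers, about 2° off. Correct, descend, grip.

Request:
{"method": "step_arm", "body": {"plan": [[[1.3,-0.3,0.4],[16,-0.8,0.2],0],[[1.3,0,0],[18,-0.8,0.2],0],[[0,0,0],[18,-0.5,0],0],[[0,0,0],[4,0,0],-0.4]]}}

```text
clock: 14.53
eef_pos: [0.5166, -0.0594, 0.1228]
eef_rot: [-0.464, 0.538, -0.461, -0.532]
force: [-0.2, 0.1, -0.8]
width: 0.373
```

```bash
python3 -c "
from h import *
st();tilt();plan([0.513,-0.057,0.120],189)"
```

```text
t 14.53 p [516.6 -59.4 122.8] jawyaw -171.63 tilt 0.54 q6 -1.993 w 0.373 F [-0.2  0.1 -0.8] T [0.018 0.039 0.008]
tiltfix deg [ 0.   -0.22  0.49]
yaw0 188.4 n=1
[[np.float64(-0.6), 0, 0], [2.8, 3.2, 2.9]]
```

Request:
{"method": "step_arm", "body": {"plan": [[[0,0.2,0],[1,2,1.5],-0.4],[[0,0,0],[0,0.5,0.5],-0.4],[[0,0,0],[0,0,0],-1],[[0,0,0],[0,0,0],-1],[[0,0,0],[0,0,0],-1],[[0,0,0],[0,0,0],-1]], "newtons": 28}}

```text
clock: 15.03
eef_pos: [0.5138, -0.0586, 0.1228]
eef_rot: [-0.463, 0.538, -0.463, -0.53]
force: [0.3, 0.2, -8.1]
width: 0.154
```

```bash
python3 -c "
from h import *
st();tilt();plan([0.513,-0.057,0.120],189)"
```

```text
t 15.03 p [513.8 -58.6 122.8] jawyaw -171.87 tilt 0.60 q6 -1.986 w 0.154 F [ 0.3  0.2 -8.1] T [-0.055 -0.155  0.016]
tiltfix deg [ 0.   -0.44  0.41]
yaw0 188.1 n=1
[[np.float64(-0.9), 0, 0], [2.8, 0.6, 1.7]]
```

Request:
{"method": "step_arm", "body": {"plan": [[[7,0,0],[0,0,0],-1],[[7,0,0],[0,0,0],-1],[[0,0,0],[0,0,0],-1]]}}

```text
clock: 15.28
eef_pos: [0.5135, -0.0586, 0.1228]
eef_rot: [0.527, -0.475, 0.527, 0.468]
force: [1.0, -0.2, -7.5]
width: 0.155
```

```bash
python3 -c "
from h import *
st()"
```

```text
t 15.28 p [513.5 -58.6 122.8] jawyaw 173.62 tilt 0.56 q6 -1.733 w 0.155 F [ 1.  -0.2 -7.5] T [-0.024 -0.047  0.032]
```

Request:
{"method": "step_arm", "body": {"plan": [[[7,0,0],[0,0,0],-1],[[5,0,0],[0,0,0],-1],[[0,0,0],[0,0,0],-1]]}}

```text
clock: 15.53
eef_pos: [0.5132, -0.0586, 0.1228]
eef_rot: [0.573, -0.419, 0.572, 0.412]
force: [-0.0, 0.1, -6.9]
width: 0.155
```

```bash
python3 -c "
from h import *
st()"
```

```text
t 15.53 p [513.2 -58.6 122.8] jawyaw 161.94 tilt 0.53 q6 -1.529 w 0.155 F [-0.   0.1 -6.9] T [-0.028  0.002 -0.027]
```

Request:
{"method": "step_arm", "body": {"plan": [[[7,0,0],[0,0,0],-1],[[6,0,0],[0,0,0],-1],[[0,0,0],[0,0,0],-1]]}}

```text
clock: 15.78
eef_pos: [0.5128, -0.0585, 0.1228]
eef_rot: [0.615, -0.354, 0.613, 0.348]
force: [0.1, 0.1, -6.4]
width: 0.158
```

```bash
python3 -c "
from h import *
st()"
```

```text
t 15.78 p [512.8 -58.5 122.8] jawyaw 149.46 tilt 0.49 q6 -1.311 w 0.158 F [ 0.1  0.1 -6.4] T [-0.174  0.048  0.043]
```

Request:
{"method": "step_arm", "body": {"plan": [[[6,0,0],[0,0,0],-1],[[5,0,0],[0,0,0],-1],[[0,0,0],[0,0,0],-1]]}}

```text
clock: 16.03
eef_pos: [0.5126, -0.0584, 0.1228]
eef_rot: [0.643, -0.298, 0.642, 0.292]
force: [-0.2, 1.0, -6.3]
width: 0.16
```

```bash
python3 -c "
from h import *
st()"
```

```text
t 16.03 p [512.6 -58.4 122.8] jawyaw 139.36 tilt 0.47 q6 -1.135 w 0.160 F [-0.2  1.  -6.3] T [-0.174  0.089  0.17 ]
```

Request:
{"method": "step_arm", "body": {"plan": [[[6,0,0],[0,0,0],-1],[[6,0,0],[0,0,0],-1],[[4,0,0],[0,0,0],-1],[[0,0,0],[0,0,0],-1]]}}

```text
clock: 16.37
eef_pos: [0.5123, -0.0582, 0.1228]
eef_rot: [0.676, -0.214, 0.674, 0.208]
force: [-0.1, 0.5, -6.6]
width: 0.157
```

```bash
python3 -c "
from h import *
st()
r=cam('wrist','w13')"
```

```text
t 16.37 p [512.3 -58.2 122.8] jawyaw 124.72 tilt 0.43 q6 -0.879 w 0.157 F [-0.1  0.5 -6.6] T [-0.179  0.153  0.153]
```

View pics/w13.png

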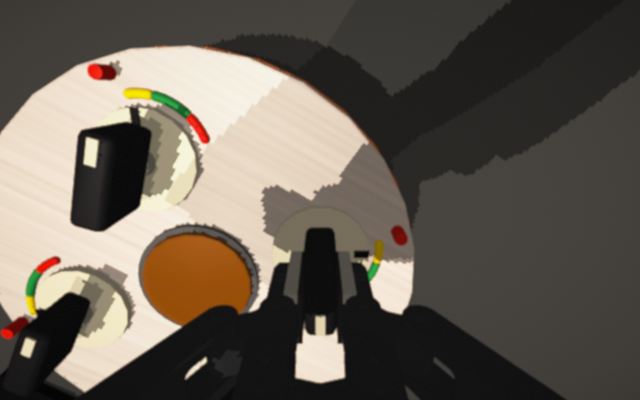

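Pointer D (362,254 px) lies in the yellow arc. Release and verify from above.

Request:
{"method": "step_arm", "body": {"plan": [[[0,0,0],[0,0,0],0],[[0,0,0],[0,0,0],0],[[0,0,0],[-20,0,0],0],[[5,0,0],[-30,0,0],0],[[6,0,0],[-25,0,0],0]]}}

```text
clock: 16.83
eef_pos: [0.5115, -0.0576, 0.1979]
eef_rot: [0.69, -0.155, 0.69, 0.152]
force: [1.6, -0.4, 0.0]
width: 0.502
```

```bash
python3 -c "
from h import *
r=cam('wrist','w14');np.savez('w14.npz',**r)
im=r['pixels'][150:350,200:450];cv2.imwrite('pics/w14z.png',cv2.resize(im,None,fx=3,fy=3,interpolation=cv2.INTER_CUBIC)[:,:,::-1])
st();tilt();plan([0.6115,-0.049,0.18],57.4)"
```

```text
t 16.88 p [513.2 -58.  202.6] jawyaw 114.59 tilt 0.60 q6 -0.702 w 0.501 F [ 1.1 -1.2  3.7] T [-0.029 -0.034  0.01 ]
tiltfix deg [-0.    0.26  0.54]
yaw0 114.6 n=9
[[np.float64(6.4), 0, 0], [2.5, -3.6, 10.3]]
[[np.float64(6.4), 0, 0], [2.5, -2.5, 10.7]]
[[np.float64(6.4), 0, 0], [2.5, -1.3, 10.9]]
[[np.float64(6.4), 0, 0], [2.5, -0.1, 11.0]]
[[np.float64(6.4), 0, 0], [2.5, 1.2, 10.9]]
[[np.float64(6.4), 0, 0], [2.5, 2.4, 10.7]]
[[np.float64(6.4), 0, 0], [2.5, 3.5, 10.4]]
[[np.float64(6.4), 0, 0], [2.5, 4.7, 9.9]]
[[np.float64(6.4), 0, 0], [2.5, 5.7, 9.4]]
```

View pics/w14z.png

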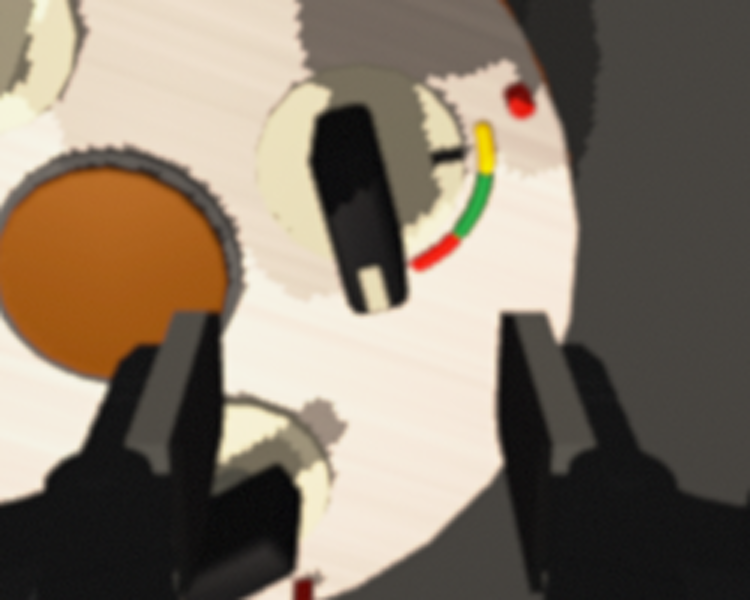

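D is mid-yellow (pointer zoom 448,155), so all four are snug. Pass 2: back to A.

Request:
{"method": "step_arm", "body": {"plan": [[[6.4,0.2,0.5],[1,-3.6,10.3],0],[[6.4,0,0],[2,-2.5,10.7],0],[[6.4,0,0],[2,-1.3,11],0],[[6.4,0,0],[2,0,11],0],[[6.4,0,0],[2,1.2,11],0],[[6.4,0,0],[2,2.4,10.7],0],[[6.4,0,0],[2,3.5,10.4],0],[[6.4,0,0],[2,4.7,10],0]]}}

```text
clock: 17.55
eef_pos: [0.6087, -0.0513, 0.1984]
eef_rot: [0.696, 0.166, 0.679, -0.165]
force: [0.4, 0.9, -0.3]
width: 0.498
```

```bash
python3 -c "
from h import *
r=cam('wrist','w15');np.savez('w15.npz',**r)
st();tilt();plan([0.612,-0.049,0.12],57.4)"
```

```text
t 17.60 p [610.3 -51.3 197.7] jawyaw 62.39 tilt 1.39 q6 0.261 w 0.500 F [-1.4 -0.6 -1.2] T [-0.013  0.059 -0.054]
tiltfix deg [ 0.    1.33 -0.41]
yaw0 62.4 n=2
[[np.float64(2.5), 0, 0], [38.9, 1.4, 0.2]]
[[np.float64(2.5), 0, 0], [38.9, 1.4, 0.2]]
```

View pics/w15.png

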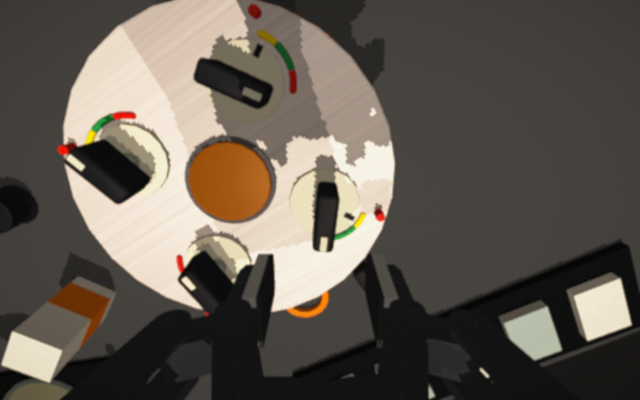

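Request:
{"method": "step_arm", "body": {"plan": [[[2.5,0.7,-0.4],[18,0.9,0],0],[[2.5,0.6,0],[20,0.9,0],0],[[0,0,0],[20,0.5,0],0],[[0,0,0],[14,0,0],-0.4],[[0,0,0],[2,0,0],-0.5]]}}

```text
clock: 18.02
eef_pos: [0.6154, -0.0499, 0.1242]
eef_rot: [0.684, 0.192, 0.677, -0.191]
force: [0.3, -0.6, 0.1]
width: 0.251
```

```bash
python3 -c "
from h import *
st();tilt();plan([0.612,-0.049,0.12],57.4)"
```

```text
t 18.02 p [615.4 -49.9 124.2] jawyaw 58.58 tilt 0.53 q6 0.331 w 0.251 F [ 0.3 -0.6  0.1] T [-0.001  0.034  0.021]
tiltfix deg [ 0.    0.47 -0.23]
yaw0 58.6 n=1
[[np.float64(1.2), 0, 0], [4.2, -1.0, -3.4]]
```

Request:
{"method": "step_arm", "body": {"plan": [[[0.8,0.4,-0.2],[3,-0.6,-2],-0.5],[[0.3,0,0],[2,0,-0.8],-0.5],[[0,0,0],[0,0,0],-1],[[0,0,0],[0,0,0],-1],[[0,0,0],[0,0,0],-1],[[0,0,0],[0,0,0],-1]], "newtons": 28}}

```text
clock: 18.52
eef_pos: [0.6125, -0.049, 0.1201]
eef_rot: [0.68, 0.196, 0.679, -0.195]
force: [1.6, -0.1, -8.1]
width: 0.155
```

```bash
python3 -c "
from h import *
st();tilt();plan([0.612,-0.049,0.12],57.4)"
```

```text
t 18.52 p [612.5 -49.  120.1] jawyaw 57.93 tilt 0.09 q6 0.343 w 0.155 F [ 1.6 -0.1 -8.1] T [-0.082 -0.167  0.047]
tiltfix deg [ 0.    0.07 -0.05]
yaw0 57.9 n=1
[[np.float64(0.5), 0, 0], [0.1, -0.3, -0.4]]
```

Request:
{"method": "step_arm", "body": {"plan": [[[7,0,0],[0,0,0],-1],[[7,0,0],[0,0,0],-1],[[7,0,0],[0,0,0],-1],[[7,0,0],[0,0,0],-1],[[6,0,0],[0,0,0],-1],[[0,0,0],[0,0,0],-1]]}}

```text
clock: 19.02
eef_pos: [0.6123, -0.0492, 0.1201]
eef_rot: [0.589, 0.391, 0.589, -0.391]
force: [1.4, -0.9, -7.8]
width: 0.158
```

```bash
python3 -c "
from h import *
st()"
```

```text
t 19.02 p [612.3 -49.2 120.1] jawyaw 22.85 tilt 0.04 q6 0.956 w 0.158 F [ 1.4 -0.9 -7.8] T [-0.003 -0.261  0.302]
```

Request:
{"method": "step_arm", "body": {"plan": [[[0,0,0],[0,0,0],0],[[0,0,0],[0,0,0],0],[[0,0,0],[-20,0,0],0],[[-5,0,0],[-30,0,0],0],[[-6,0,0],[-25,0,0],0]]}}

```text
clock: 19.43
eef_pos: [0.6106, -0.0489, 0.1951]
eef_rot: [0.625, 0.327, 0.628, -0.328]
force: [1.0, -0.9, 0.1]
width: 0.501
```

```bash
python3 -c "
from h import *
r=cam('wrist','w16');np.savez('w16.npz',**r)
im=r['pixels'][150:350,200:450];cv2.imwrite('pics/w16z.png',cv2.resize(im,None,fx=3,fy=3,interpolation=cv2.INTER_CUBIC)[:,:,::-1])
st();tilt();plan([0.5225,-0.1555,0.18],106.9)"
```

```text
t 19.48 p [612.2 -49.2 200.3] jawyaw 35.41 tilt 0.15 q6 0.736 w 0.498 F [ 0.3 -1.   4. ] T [-0.044  0.032  0.015]
tiltfix deg [ 0.    0.13 -0.07]
yaw0 35.4 n=11
[[np.float64(-6.5), 0, 0], [1.8, -12.2, 3.2]]
[[np.float64(-6.5), 0, 0], [1.8, -12.5, 1.7]]
[[np.float64(-6.5), 0, 0], [1.8, -12.6, 0.3]]
[[np.float64(-6.5), 0, 0], [1.8, -12.6, -1.1]]
[[np.float64(-6.5), 0, 0], [1.8, -12.4, -2.5]]
[[np.float64(-6.5), 0, 0], [1.8, -12.0, -3.9]]
[[np.float64(-6.5), 0, 0], [1.8, -11.5, -5.3]]
[[np.float64(-6.5), 0, 0], [1.8, -10.8, -6.5]]
[[np.float64(-6.5), 0, 0], [1.8, -10.0, -7.7]]
[[np.float64(-6.5), 0, 0], [1.8, -9.1, -8.8]]
[[np.float64(-6.5), 0, 0], [1.8, -8.0, -9.8]]
```

View pics/w16z.png

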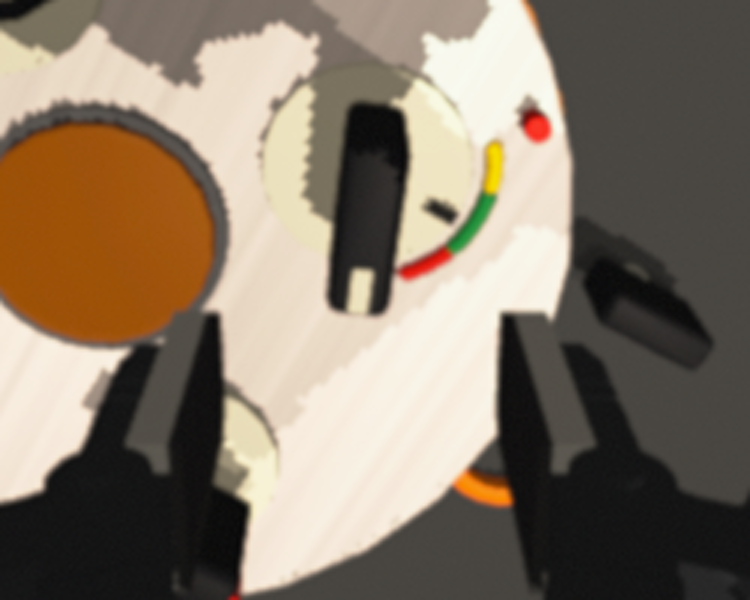

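Pointer A (440,210 zoom) points at the middle of the green arc. Next is C.

Request:
{"method": "step_arm", "body": {"plan": [[[-6.5,0,0],[0,-12.2,3.2],0],[[-6.5,0,0],[1,-12.5,1.7],0],[[-6.5,0,0],[1,-12.6,0.3],0],[[-6.5,0,0],[1,-12.6,-1],0],[[-6.5,0,0],[1,-12.4,-2.5],0],[[-6.5,0,0],[1,-12,-4],0],[[-6.5,0,0],[1,-11.5,-5.3],0],[[-6.5,0,0],[1,-10.8,-6.5],0]]}}

```text
clock: 20.15
eef_pos: [0.5508, -0.13, 0.2028]
eef_rot: [0.715, -0.007, 0.699, 0.002]
force: [1.2, 0.1, -1.1]
width: 0.5
```

```bash
python3 -c "
from h import *
st();tilt();plan([0.5225,-0.1555,0.17],106.9)"
```

```text
t 20.15 p [ 550.8 -130.   202.8] jawyaw 90.75 tilt 1.32 q6 -0.394 w 0.500 F [ 1.2  0.1 -1.1] T [ 0.023 -0.011 -0.007]
tiltfix deg [-0.    1.26  0.4 ]
yaw0 90.7 n=3
[[np.float64(-5.4), 0, 0], [10.9, -8.4, -9.5]]
[[np.float64(-5.4), 0, 0], [10.9, -7.5, -10.3]]
[[np.float64(-5.4), 0, 0], [10.9, -6.5, -10.9]]
```

Request:
{"method": "step_arm", "body": {"plan": [[[-5.4,0.6,0.4],[8,-8,-9],0],[[-5,0.6,0],[8,-6.5,-9.5],0],[[-4,0,0],[8,-5,-9],0],[[0,0,0],[0,0,0],0]]}}

```text
clock: 20.48
eef_pos: [0.5246, -0.1557, 0.1813]
eef_rot: [0.702, -0.105, 0.698, 0.101]
force: [0.5, -0.2, 0.6]
width: 0.502
```

```bash
python3 -c "
from h import *
r=cam('wrist','w17');st();tilt();plan([0.5225,-0.1555,0.121],106.9)"
```

```text
t 20.53 p [ 525.4 -155.4  182.2] jawyaw 106.48 tilt 0.57 q6 -0.727 w 0.500 F [ 0.   0.5 -0. ] T [-0.005  0.008  0.002]
tiltfix deg [-0.    0.35  0.45]
yaw0 106.5 n=2
[[np.float64(-0.2), 0, 0], [30.6, 0.4, -1.4]]
[[np.float64(-0.2), 0, 0], [30.6, 0.4, -1.4]]
```

View pics/w17.png

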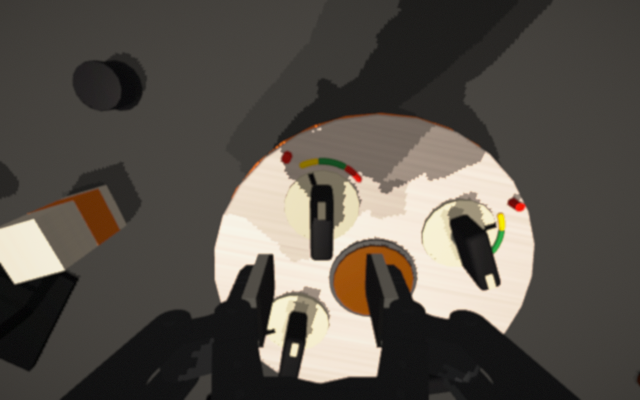

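Bar C (320,222) is aligned and its pointer (312,180) is in yellow. Descend and grip.

Request:
{"method": "step_arm", "body": {"plan": [[[0,0.3,0.4],[18,0.2,-1],0],[[0,0,0],[20,0.2,-0.8],0],[[0,0,0],[17,0,-0.4],0],[[0,0,0],[4,0,0],-0.4],[[0,0,0],[0,0,0],-0.5]]}}

```text
clock: 20.95
eef_pos: [0.5278, -0.1555, 0.1269]
eef_rot: [0.704, -0.101, 0.697, 0.097]
force: [-1.3, 0.9, 0.2]
width: 0.255
```

```bash
python3 -c "
from h import *
st();tilt();plan([0.5225,-0.1555,0.121],106.9)"
```

```text
t 20.95 p [ 527.8 -155.5  126.9] jawyaw 106.02 tilt 0.67 q6 -0.719 w 0.255 F [-1.3  0.9  0.2] T [-0.027  0.012 -0.056]
tiltfix deg [-0.    0.54  0.4 ]
yaw0 106.0 n=1
[[np.float64(-0.9), 0, 0], [5.9, 1.5, -5.1]]
```

Request:
{"method": "step_arm", "body": {"plan": [[[-0.6,0.4,0.3],[4,0.8,-3],-0.5],[[0,0.1,0],[2,0.3,-1.5],-0.5],[[0,0,0],[0,0,0],-1],[[0,0,0],[0,0,0],-1],[[0,0,0],[0,0,0],-1],[[0,0,0],[0,0,0],-1]], "newtons": 28}}

```text
clock: 21.45
eef_pos: [0.5244, -0.1552, 0.1231]
eef_rot: [0.7, -0.103, 0.699, 0.102]
force: [-0.6, 0.1, -4.9]
width: 0.154
```

```bash
python3 -c "
from h import *
st();tilt();plan([0.5225,-0.1555,0.121],106.9)"
```

```text
t 21.45 p [ 524.4 -155.2  123.1] jawyaw 106.64 tilt 0.18 q6 -0.731 w 0.154 F [-0.6  0.1 -4.9] T [ 0.025 -0.069 -0.043]
tiltfix deg [-0.    0.11  0.15]
yaw0 106.6 n=1
[[np.float64(-0.3), 0, 0], [2.1, 0.2, -1.9]]
```

Request:
{"method": "step_arm", "body": {"plan": [[[7,0,0],[0,0,0],-1],[[7,0,0],[0,0,0],-1],[[7,0,0],[0,0,0],-1],[[7,0,0],[0,0,0],-1],[[5,0,0],[0,0,0],-1],[[0,0,0],[0,0,0],-1]]}}

```text
clock: 21.95
eef_pos: [0.5243, -0.1566, 0.1231]
eef_rot: [0.7, 0.106, 0.698, -0.109]
force: [0.6, 0.8, -4.8]
width: 0.156
```

```bash
python3 -c "
from h import *
st()
r=cam('wrist','w18');im=r['pixels'][170:330,220:420];cv2.imwrite('pics/w18z.png',cv2.resize(im,None,fx=3.5,fy=3.5,interpolation=cv2.INTER_CUBIC)[:,:,::-1])"
```

```text
t 21.95 p [ 524.3 -156.6  123.1] jawyaw 72.47 tilt 0.28 q6 -0.136 w 0.156 F [ 0.6  0.8 -4.8] T [ 0.081 -0.075  0.245]
```

View pics/w18z.png

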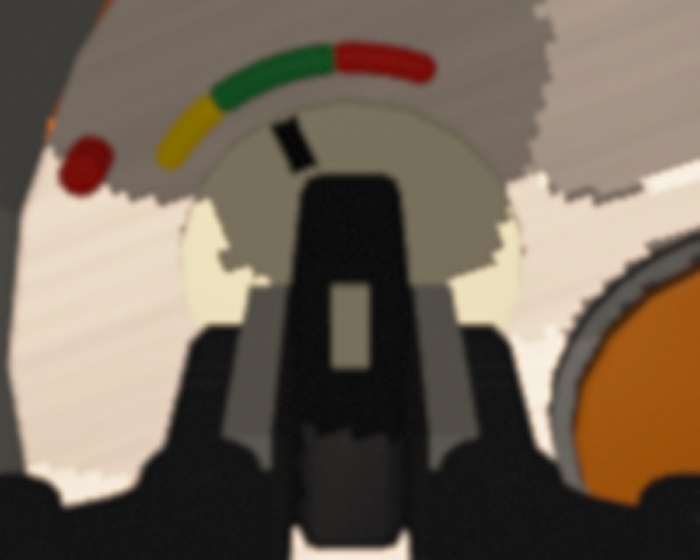

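Pointer C (295,145) is mid-green. Release, then B.

Request:
{"method": "step_arm", "body": {"plan": [[[0,0,0],[0,0,0],0],[[0,0,0],[0,0,0],0],[[0,0,0],[-20,0,0],0],[[0,0,0],[-30,0,0],0]]}}

```text
clock: 22.33
eef_pos: [0.5226, -0.1556, 0.1706]
eef_rot: [0.698, 0.102, 0.701, -0.103]
force: [-0.0, -0.4, -0.5]
width: 0.502
```

```bash
python3 -c "
from h import *
st();tilt();plan([0.619,-0.1475,0.175],96.2)"
```

```text
t 22.33 p [ 522.6 -155.6  170.6] jawyaw 73.34 tilt 0.25 q6 -0.151 w 0.502 F [-0.  -0.4 -0.5] T [ 0.016 -0.07  -0.053]
tiltfix deg [ 0.   -0.19  0.15]
yaw0 73.3 n=4
[[np.float64(-5.7), 0, 0], [-1.1, 8.8, 22.5]]
[[np.float64(-5.7), 0, 0], [-1.1, 6.6, 23.3]]
[[np.float64(-5.7), 0, 0], [-1.1, 4.2, 23.8]]
[[np.float64(-5.7), 0, 0], [-1.1, 1.8, 24.1]]
```

Request:
{"method": "step_arm", "body": {"plan": [[[-5.5,0,0],[-3,8,20],0],[[-5.5,0,0],[-2,6,22],0],[[-5.5,0,0],[-1,4,22],0],[[-4.5,0,0],[0,2,20],0],[[0,0,0],[0,0,6],0],[[0,0,0],[0,0,0],0]]}}

```text
clock: 22.83
eef_pos: [0.6213, -0.1483, 0.1879]
eef_rot: [0.71, -0.039, 0.702, 0.033]
force: [-0.6, 0.3, 0.1]
width: 0.498
```

```bash
python3 -c "
from h import *
r=cam('wrist','w19');st();tilt();plan([0.619,-0.1475,0.119],96.2)"
```

```text
t 22.88 p [ 620.7 -148.3  187.8] jawyaw 95.78 tilt 0.77 q6 -0.465 w 0.501 F [-0.5  0.5  0.2] T [ 0.029 -0.036  0.028]
tiltfix deg [-0.    0.57  0.51]
yaw0 95.8 n=2
[[np.float64(-0.2), 0, 0], [34.4, 0.5, -0.8]]
[[np.float64(-0.2), 0, 0], [34.4, 0.5, -0.8]]
```

View pics/w19.png

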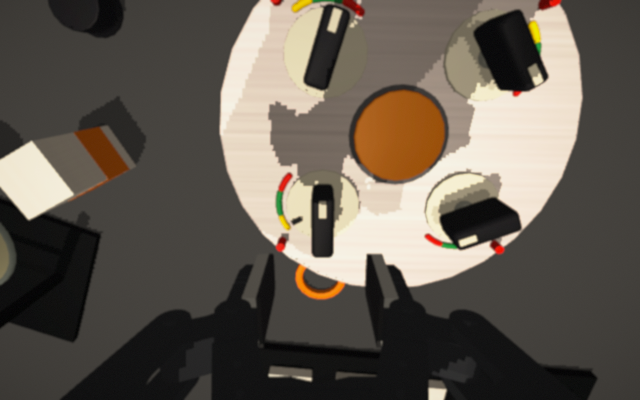

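Bar B (322,220) is aligned. Descend.

Request:
{"method": "step_arm", "body": {"plan": [[[0,0.5,0.5],[20,0.3,-1.5],0],[[0,0,0],[22,0.3,-1.5],0],[[0,0,0],[20,0,-1.5],0],[[0,0,0],[5,0,-1],-0.4],[[0,0,0],[0,0,0],-0.5]]}}

```text
clock: 23.3
eef_pos: [0.6112, -0.149, 0.1209]
eef_rot: [0.707, -0.033, 0.706, 0.032]
force: [-0.2, -0.3, 0.5]
width: 0.255
```

```bash
python3 -c "
from h import *
st();tilt();plan([0.619,-0.1475,0.119],96.2)"
```

```text
t 23.30 p [ 611.2 -149.   120.9] jawyaw 95.32 tilt 0.14 q6 -0.465 w 0.255 F [-0.2 -0.3  0.5] T [ 0.008 -0.027 -0.023]
tiltfix deg [-0.    0.13  0.06]
yaw0 95.3 n=1
[[np.float64(-0.9), 0, 0], [1.9, 0.8, 7.9]]
```

Request:
{"method": "step_arm", "body": {"plan": [[[-0.5,0,0],[1,0.5,6],-0.5],[[-0.2,0,0],[0,0.2,1.5],-0.5],[[0,0,0],[0,0,0],-0.6]]}}

```text
clock: 23.55
eef_pos: [0.6187, -0.1481, 0.1228]
eef_rot: [0.708, -0.037, 0.705, 0.036]
force: [0.2, 0.1, -0.1]
width: 0.199
```

```bash
python3 -c "
from h import *
st();tilt();plan([0.619,-0.1475,0.119],96.2)"
```

```text
t 23.55 p [ 618.7 -148.1  122.8] jawyaw 95.95 tilt 0.27 q6 -0.471 w 0.199 F [ 0.2  0.1 -0.1] T [-0.006 -0.01  -0.014]
tiltfix deg [-0.    0.23  0.13]
yaw0 96.0 n=1
[[np.float64(-0.2), 0, 0], [3.8, 0.6, 0.3]]
```

Request:
{"method": "step_arm", "body": {"plan": [[[0,0.2,0],[3,0.3,0],-0.7],[[0,0,0],[0,0,0],-1],[[0,0,0],[0,0,0],-1],[[0,0,0],[0,0,0],-1]], "newtons": 28}}

```text
clock: 23.88
eef_pos: [0.619, -0.1475, 0.1229]
eef_rot: [0.707, -0.038, 0.705, 0.036]
force: [-1.2, -0.4, -2.9]
width: 0.157
```

```bash
python3 -c "
from h import *
st();tilt()"
```

```text
t 23.88 p [ 619.  -147.5  122.9] jawyaw 95.97 tilt 0.23 q6 -0.469 w 0.157 F [-1.2 -0.4 -2.9] T [-0.029  0.069  0.021]
tiltfix deg [-0.    0.13  0.19]
```

Request:
{"method": "step_arm", "body": {"plan": [[[7,0,0],[0,0,0],-1],[[7,0,0],[0,0,0],-1],[[7,0,0],[0,0,0],-1],[[7,0,0],[0,0,0],-1],[[7,0,0],[0,0,0],-1],[[0,0,0],[0,0,0],-1]]}}

```text
clock: 24.38
eef_pos: [0.6192, -0.1466, 0.1229]
eef_rot: [0.684, 0.183, 0.682, -0.184]
force: [-0.9, -1.3, -3.7]
width: 0.158
```

```bash
python3 -c "
from h import *
st()"
```

```text
t 24.38 p [ 619.2 -146.6  122.9] jawyaw 59.97 tilt 0.13 q6 0.160 w 0.158 F [-0.9 -1.3 -3.7] T [-0.248  0.154  0.218]
```

Request:
{"method": "step_arm", "body": {"plan": [[[0,0,0],[0,0,0],0],[[0,0,0],[0,0,0],0],[[0,0,0],[-20,0,0],0],[[-6,0,0],[-30,0,0],0],[[-6,0,0],[-25,0,0],0]]}}

```text
clock: 24.8
eef_pos: [0.6179, -0.1459, 0.196]
eef_rot: [0.698, 0.104, 0.701, -0.103]
force: [0.6, 0.1, -0.0]
width: 0.5
```

```bash
python3 -c "
from h import *
r=cam('wrist','w20');np.savez('w20.npz',**r)
im=r['pixels'][150:350,200:450];cv2.imwrite('pics/w20z.png',cv2.resize(im,None,fx=3,fy=3,interpolation=cv2.INTER_CUBIC)[:,:,::-1])
st();tilt();plan([0.513,-0.0575,0.18],129)"
```

```text
t 24.85 p [ 619.4 -146.4  201.2] jawyaw 73.62 tilt 0.13 q6 -0.078 w 0.498 F [-0.3  0.3  3. ] T [0.008 0.079 0.025]
tiltfix deg [-0.    0.13  0.04]
yaw0 73.6 n=8
[[np.float64(-6.9), 0, 0], [2.7, 6.9, -15.9]]
[[np.float64(-6.9), 0, 0], [2.7, 8.8, -14.9]]
[[np.float64(-6.9), 0, 0], [2.7, 10.5, -13.8]]
[[np.float64(-6.9), 0, 0], [2.7, 12.1, -12.4]]
[[np.float64(-6.9), 0, 0], [2.7, 13.5, -10.9]]
[[np.float64(-6.9), 0, 0], [2.7, 14.7, -9.2]]
[[np.float64(-6.9), 0, 0], [2.7, 15.7, -7.3]]
[[np.float64(-6.9), 0, 0], [2.7, 16.5, -5.4]]
```

View pics/w20z.png

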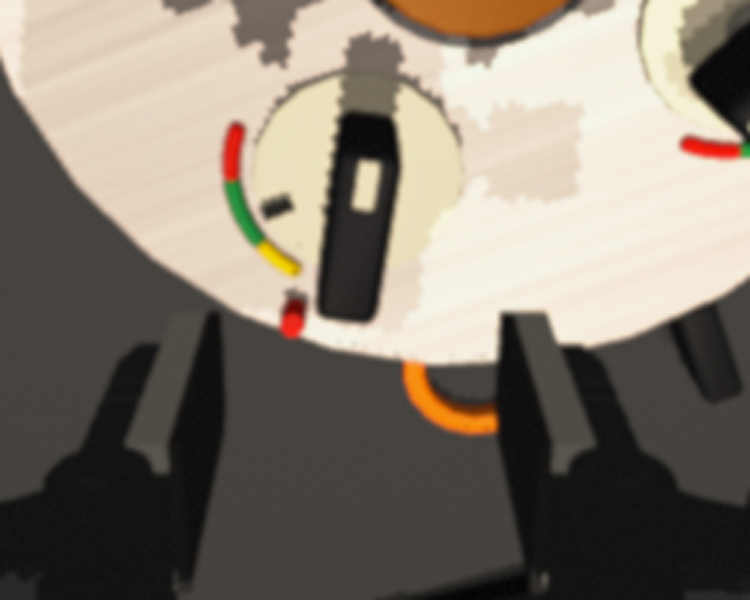

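Pointer B (277,206) points mid-green. Next is D.

Request:
{"method": "step_arm", "body": {"plan": [[[-6.9,0,0],[0,7,-16],0],[[-6.9,0,0],[2,9,-15],0],[[-6.9,0,0],[2,10.5,-14],0],[[-6.9,0,0],[2,12,-12],0],[[-6.9,0,0],[2,13.5,-11],0],[[-6.9,0,0],[2,14.5,-9],0],[[-6,0,0],[2,13,-6],0],[[0,0,0],[0,0,0],0]]}}

```text
clock: 25.52
eef_pos: [0.5289, -0.0697, 0.1939]
eef_rot: [0.683, -0.204, 0.673, 0.197]
force: [1.1, 0.4, 0.7]
width: 0.503
```

```bash
python3 -c "
from h import *
st();tilt();plan([0.513,-0.0575,0.17],129)"
```

```text
t 25.52 p [528.9 -69.7 193.9] jawyaw 122.99 tilt 1.02 q6 -0.864 w 0.503 F [1.1 0.4 0.7] T [-0.037 -0.013 -0.011]
tiltfix deg [-0.    0.64  0.79]
yaw0 123.0 n=1
[[np.float64(-6.0), 0, 0], [23.9, 18.9, -6.7]]
```

Request:
{"method": "step_arm", "body": {"plan": [[[-3,0.6,0.8],[8,10,-3.5],0],[[-2.5,0,0],[8,7,-3],0],[[0,0,0],[5,1,0],0],[[0,0,0],[0,0,0],0]]}}

```text
clock: 25.85
eef_pos: [0.5153, -0.059, 0.1745]
eef_rot: [0.669, -0.235, 0.665, 0.232]
force: [0.6, -0.9, 0.3]
width: 0.5
```

```bash
python3 -c "
from h import *
r=cam('wrist','w21');st();tilt();plan([0.513,-0.0575,0.120],129)"
```

```text
t 25.90 p [515.6 -59.1 174.9] jawyaw 128.59 tilt 0.43 q6 -0.950 w 0.503 F [-0.4  0.1  0.3] T [-0.007 -0.026 -0.014]
tiltfix deg [-0.    0.26  0.34]
yaw0 128.6 n=2
[[np.float64(-0.2), 0, 0], [27.5, 1.4, -0.5]]
[[np.float64(-0.2), 0, 0], [27.5, 1.4, -0.5]]
```

View pics/w21.png

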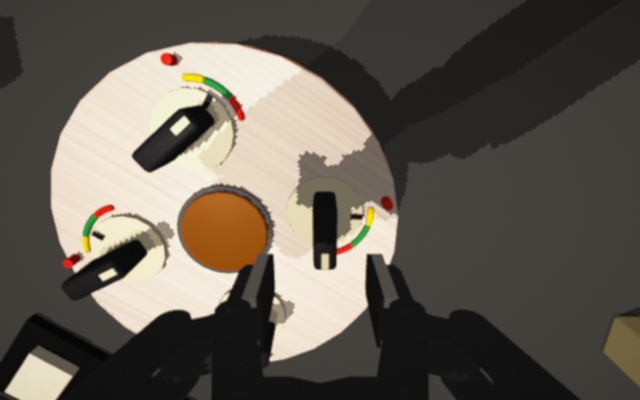

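Bar D (325,230) is aligned, with pointers C and B visibly in green. Descend.

Request:
{"method": "step_arm", "body": {"plan": [[[0,0.2,0.3],[17,1,-0.5],0],[[0,0,0],[18,0.8,-0.5],0],[[0,0,0],[15,0.3,0],0],[[0,0,0],[2,0,0],-0.4],[[0,0,0],[0,0,0],-0.5]]}}

```text
clock: 26.32
eef_pos: [0.5179, -0.0599, 0.1241]
eef_rot: [0.671, -0.231, 0.666, 0.23]
force: [-10.7, 15.1, 16.4]
width: 0.259
```

```bash
python3 -c "
from h import *
st();tilt();plan([0.513,-0.0575,0.120],129)"
```

```text
t 26.32 p [517.9 -59.9 124.1] jawyaw 128.07 tilt 0.39 q6 -0.942 w 0.259 F [-10.7  15.1  16.4] T [3.171 2.345 0.041]
tiltfix deg [-0.    0.31  0.23]
yaw0 128.1 n=1
[[np.float64(-0.9), 0, 0], [4.1, 4.9, -2.4]]
```

Request:
{"method": "step_arm", "body": {"plan": [[[-0.5,0.2,0],[0,3.5,-1.5],-0.4],[[0,0,0],[1,1,-0.5],-0.5],[[0,0,0],[0,0,0],-0.5]]}}

```text
clock: 26.57
eef_pos: [0.5149, -0.0581, 0.1251]
eef_rot: [0.669, -0.234, 0.666, 0.232]
force: [-0.2, 0.0, -0.0]
width: 0.248
```

```bash
python3 -c "
from h import *
st();tilt();plan([0.513,-0.0575,0.120],129)"
```

```text
t 26.57 p [514.9 -58.1 125.1] jawyaw 128.47 tilt 0.35 q6 -0.945 w 0.248 F [-0.2  0.  -0. ] T [ 0.01  -0.014 -0.009]
tiltfix deg [-0.    0.18  0.3 ]
yaw0 128.5 n=1
[[np.float64(-0.5), 0, 0], [5.1, 1.6, -1.1]]
```

Request:
{"method": "step_arm", "body": {"plan": [[[0,0,0.2],[4,1.2,-0.6],-0.5],[[0,0,0],[1,0,0],-0.7],[[0,0,0],[0,0,0],-1],[[0,0,0],[0,0,0],-1],[[0,0,0],[0,0,0],-1],[[0,0,0],[0,0,0],-1]], "newtons": 28}}

```text
clock: 27.07
eef_pos: [0.5139, -0.0571, 0.1215]
eef_rot: [0.67, -0.233, 0.666, 0.233]
force: [-0.6, 0.5, 0.4]
width: 0.159
```

```bash
python3 -c "
from h import *
st();tilt()"
```

```text
t 27.07 p [513.9 -57.1 121.5] jawyaw 128.43 tilt 0.31 q6 -0.946 w 0.159 F [-0.6  0.5  0.4] T [0.203 0.205 0.056]
tiltfix deg [-0.    0.29  0.11]
```

Request:
{"method": "step_arm", "body": {"plan": [[[7,0,0],[0,0,0],-1],[[7,0,0],[0,0,0],-1],[[7,0,0],[0,0,0],-1],[[6,0,0],[0,0,0],-1],[[5,0,0],[0,0,0],-1],[[0,0,0],[0,0,0],-1]]}}

```text
clock: 27.57
eef_pos: [0.5139, -0.0574, 0.1215]
eef_rot: [0.708, -0.032, 0.705, 0.032]
force: [-0.9, 0.9, 1.1]
width: 0.16
```

```bash
python3 -c "
from h import *
st();cam('wrist','w22')"
```

```text
t 27.57 p [513.9 -57.4 121.5] jawyaw 95.18 tilt 0.27 q6 -0.365 w 0.160 F [-0.9  0.9  1.1] T [0.164 0.244 0.228]
```

Request:
{"method": "step_arm", "body": {"plan": [[[0,0,0],[0,0,0],0],[[0,0,0],[0,0,0],0],[[0,0,0],[-20,0,0],0],[[0,0,0],[-30,0,0],0],[[0,0,0],[-35,0,0],0],[[0,0,0],[-15,5,5],0],[[0,0,0],[0,0,0],0]]}}

```text
clock: 28.2
eef_pos: [0.5176, -0.0527, 0.2241]
eef_rot: [0.707, -0.039, 0.705, 0.039]
force: [-0.2, 0.4, -0.3]
width: 0.501
```

```bash
python3 -c "
from h import *
r=cam('wrist','w23');np.savez('w23.npz',**r)
st();plan([0.555,-0.095,0.28],96)"
```

```text
t 28.25 p [517.2 -52.9 223. ] jawyaw 96.31 tilt 0.09 q6 -0.374 w 0.499 F [1.  0.8 0.3] T [-0.005  0.009 -0.015]
yaw0 96.3 n=3
[[np.float64(0.1), 0, 0], [-19.0, -15.3, 11.0]]
[[np.float64(0.1), 0, 0], [-19.0, -15.3, 11.0]]
[[np.float64(0.1), 0, 0], [-19.0, -15.3, 11.0]]
```

View pics/w23.png

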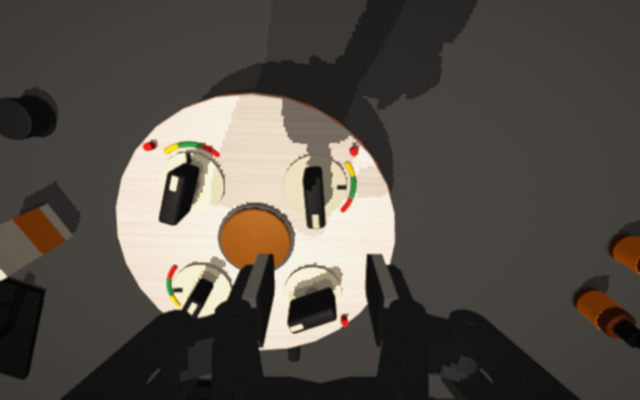

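```bash
python3 -c "
from h import *
r=dict(np.load('w23.npz'))
im=r['pixels'][120:325,130:390];cv2.imwrite('pics/w23z.png',cv2.resize(im,None,fx=2.9,fy=2.9,interpolation=cv2.INTER_CUBIC)[:,:,::-1])"
```

```text
(no output)
```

View pics/w23z.png

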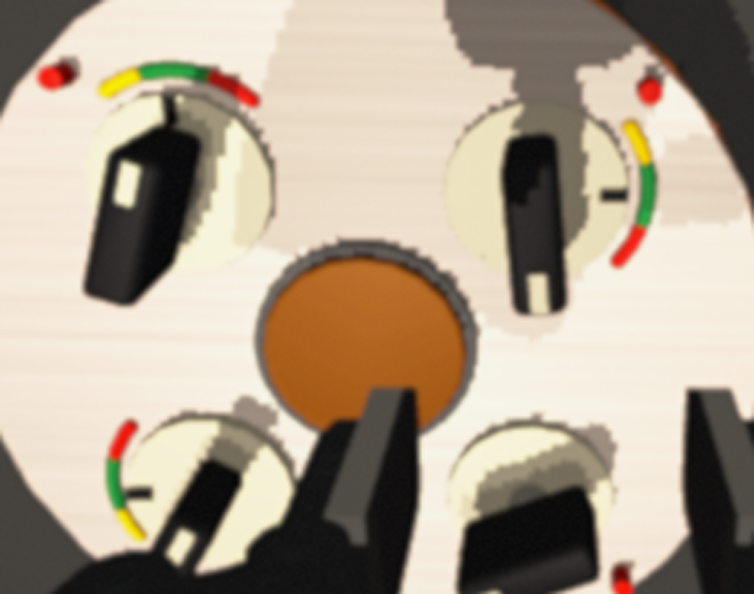

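Request:
{"method": "step_arm", "body": {"plan": [[[0,0,0],[-20,0,-20],0],[[0,0,0],[-20,0,-25],0],[[0,0,0],[-10,0,-25],0],[[0,0,0],[0,0,-10],0],[[0,0,0],[0,0,0],0]]}}

```text
clock: 28.67
eef_pos: [0.4342, -0.0625, 0.2681]
eef_rot: [0.704, -0.04, 0.708, 0.042]
force: [0.6, 0.5, 0.7]
width: 0.495
```

```bash
python3 -c "
from h import *
r=cam('wrist','w24');np.savez('w24.npz',**r);st()
c=proj(r,[.566,-.102,.1])[0];print(c)
x,y=max(int(c[0])-130,0),max(int(c[1])-100,0)
im=r['pixels'][y:y+205,x:x+260];cv2.imwrite('pics/w24z.png',cv2.resize(im,None,fx=2.9,fy=2.9,interpolation=cv2.INTER_CUBIC)[:,:,::-1]);cam('scene','s24');cam('top','t24')"
```

```text
t 28.72 p [434.9 -62.5 268. ] jawyaw 96.67 tilt 0.36 q6 -0.451 w 0.503 F [-0.5  0.1  0.6] T [-0.017 -0.03  -0.03 ]
[267.6162378 294.0112878]
```

View pics/w24z.png

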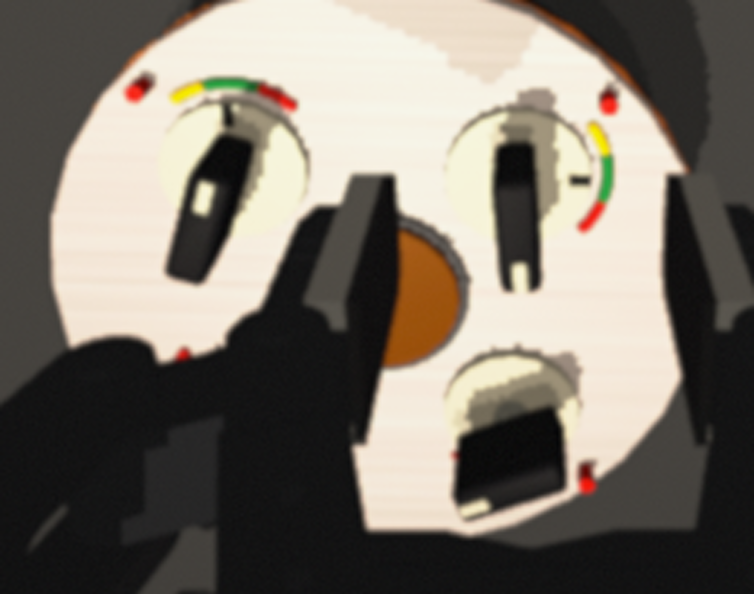

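View pics/s24.png

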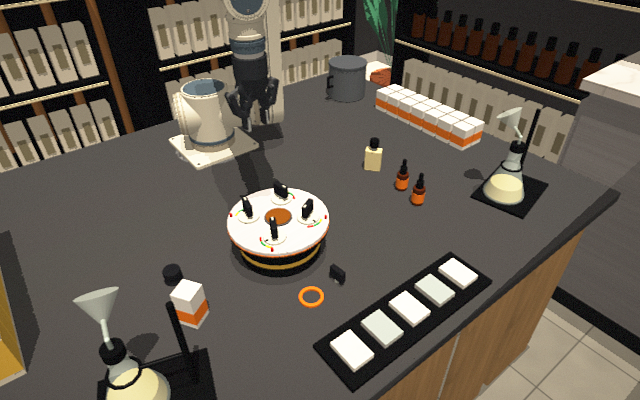

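In the zooms, pointers C (168,108), D (612,195) and B (138,493) are mid-green. A was mid-green when I released it, and nothing has touched it since. The bystanders are where they started, and the arm is clear.

```bash
python3 -c "
from h import *
st();print(env.job_done())"
```

```text
t 28.82 p [436.1 -62.4 267.7] jawyaw 96.68 tilt 0.40 q6 -0.450 w 0.497 F [ 0.4 -0.3 -0.5] T [-0.004  0.025  0.013]
the job is handed in; nothing more can be done
None
```

All four knobs are tightened, with their pointers in green and none in red, and I handed the job in at about 29 s with the arm clear. I went round in star order, one knob, its opposite, then the other two. In the first pass each pointer went to roughly 0.25–0.35 rad (yellow). The second pass followed the same order, with each pointer ending at about 0.78 rad (estimated from the turn).

- **Pointers:** After each release the wrist camera showed the pointer near the middle of its arc, yellow in pass 1 and green in pass 2. The exception is the second knob, whose pointers I read while still gripped and in later views. My last close-up covered three of the knobs. The first knob's pointer was hidden in it, so that check dates from its own release, and nothing touched that knob afterwards.
- **Bystanders:** The last scene view shows everything else on the counter where it started, judged by eye.
- **Forces:** The grip was set to 28 N throughout. While closing on the last knob a finger touched the side of the bar and the force read about 25 N. I re-centred before gripping.

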